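# Trial-fit a taper-shank drill chuck: wring it home, then drift it out

## Robot

A 6-joint arm with a two-finger parallel gripper is mounted at the origin on the work surface. World frame = base frame: x ahead of the robot, y to its left, z up, the work surface at z = 0. Lengths are in m, angles in rad, forces in N, time in s.
With the tool pointing down it reaches from about 0.375 to 0.75 m from the base axis. Payload 9 kg.
Tool frame: the origin (TCP) lies at the very end of the fingers, on their centre line; the grasp point (between the pads) lies 19 mm behind it (grasp_offset is the x of the grasp point in the tool frame, in m); x points along the fingers, y is the direction in which the jaws open and shut, and the axes are right-handed (so a half turn about x gives the same grasp; the last joint's range is limited). The gripper opens to 85 mm and grips with 20 to 120 N. Pads are 22 mm wide; open, the fingers measure 114 mm over their backs; the gripper's body (76 mm by 85 mm) begins 54 mm behind the grasp point. The pads swing forward as they close: fully open they stand 13 mm farther back than shut.
Start: joints at [-1.438, 0.104, 0.097, 1.564, 0, 1.353], TCP at [0.206, -0.563, 0.231] pointing down, gripper open.
Joint ranges: [-2.99, 2.99], [-0.84, 1.86], [-1.1, 1.16], [-1.84, 2.11], [-1.51, 1.56], [-3.14, 3.14]. Speed limits (rad/s): [2.22, 2.22, 2.57, 3.14, 3.14, 3.14].

## Interface

Orientations are given as a unit quaternion [x, y, z, w].
In Python, from bench import * gives the robot as it stands. The module is installed in compiled form; this text tells all that it offers.
- The arm moves only by the tool servo_tool, never from a script. Its argument "moves" is a list of rows, each an object of numbers: "fingers": the finger opening in mm, from 0 to 85.4; "tx", "ty", "tz": the shift along the tool's x, y, z in mm; "rx", "ry", "rz": the turn, a rotation vector about the tool's x, y, z in degrees. A call has 1 to 8 rows; each row shifts and turns the commanded pose from where the row before left it, along the tool's axes as they then stand; what a row does not reach is not made up. A row lasts 1/10 s, in which the tool goes at most 50 mm and 8.59 degrees, less where a joint would pass 70% of its speed; a pose out of reach is approached as far as the arm can. A call is refused whole if a number of a shift passes 50 or a number of a turn 8.59, either way. A call with a gripper value outside its range is refused whole. The fingers move at their own pace and stop on an object; the grip force is fixed at half the most. Time passes only in rows, so rows that do not move let the fingers close. It gives the time, the measured TCP pose, the force and the opening at its end, in the units of the state.
- get_obs(): the state, without advancing time (a new reading comes with each control period).
- get_image(name): name is "side" or "top"; returns (picture, depth): 400x640x3 uint8, blue, green, red; 400x640 float32, m along the optical axis (not along the pixel's ray), 0 where there is no reading.
- camera_params(name): a dict with "fov_y" (degrees; the focal length in pixels is half the picture's height over the tangent of half this angle, whatever the lens; pixels are square), "cx", "cy" (the principal point, pixels), "extrinsics" (4x4, takes a point from camera to world coordinates). Camera axes: x right, y up, looking along -z (the intrinsics and any distortion apply to the point x, -y, -z); pixel columns grow to the right and rows downward; lengths in m; the calibration is good to about 2 mm. A picture is of the moment at which its call begins. camera_params takes no time and is no camera call.
- close_job(): hands the job in, once; it reports no verdict.
The state is a dict: "t": time; "joint_pos": joint angles; "qd": joint speeds; "tau": joint torques, N m; "tcp_pos": TCP position; "ee_rot": TCP orientation; "wrist_force": force on the tool from outside, world axes, zero at the start; "ft_torque": the same for the moment, N m; "gripper_width": opening from 0.0 (shut) to 1.0 (fully open).
Only numpy, scipy, OpenCV 4.12 (cv2) and the standard library are available. Lean on these libraries where they do the work, as an engineer would, in place of code of your own. Each camera call takes 0.05 s, during which the arm holds its last target. There are 200 camera calls.

## Task

Try the fit of the drill chuck in the taper socket that is nipped in the vice: take the chuck from the rack, set its tapered shank in the socket, wring it fully home with a steady push while you slowly twist it, and let go; do not shove so hard that the socket slides down through the jaws. Then take the drift, enter its thin end in the slot through the socket and drive it through under the shank until the chuck is lifted free of its taper, and leave the chuck standing loose on the drift in the slot. Leave the rest of the bench as it is.

Things in the scene. Friction and masses are not known exactly. Their poses are not given: they have to be found in the camera images.
- chuck: Dark steel drill chuck on a bright tapered shank, 0.5 kg, shank down in one of the rack's two holes (the slimmer pointed tool in the other is not used). Origin: tip of the shank; z up the axis; round. Round tang 7 mm thick to z = 12 mm, taper 17 mm in diameter at z = 13 mm to 22.6 mm at z = 69 mm, flat underside of the chuck (34 to 39 mm wide) at z = 72 mm, top of the nose at z = 132 mm.
- chuck_grip (a point): On the chuck's axis, 102 mm above the shank's tip: the height to grip it, on its knurled sleeve, 42 mm in diameter, which reaches from 80 to 114 mm above the tip. In the rack it is 114 mm above the table.
- rack: Fixed wooden block, 70 (x) x 164 (y) x 84 mm high, with two holes 27 mm in diameter, 42 mm either side of its middle along its y; the tools' undersides rest on its top, the chuck's shank hangs 72 mm deep in its hole. Origin: centre of its underside.
- mouth (a point): Centre of the open top of the taper socket, a bright steel cylinder 34 mm in diameter, upright in the vice; 144 mm above the table. Bore 22 mm wide here, tapered 1:10 like the shank; z up. Set in lightly, the chuck's underside stands 10 mm above the mouth; home, 3 mm or less. 20 N straight down leaves it at about 4 mm; 15 N kept up while turning it 1 to 2 rad, at 0.4 rad/s or slower, takes it home, gripped.
- socket (a joint): How far the socket has slid down in the vice's jaws (m), 0 at the start. The jaws only nip it: a push of more than about 20 N, besides the chuck's weight, slides it down; the slot and the mouth go with it.
- slot (a point): Middle of the floor of the slot right through the socket along this point's y: 62 mm above the table, 82 mm below the mouth, 10 mm wide (x), 26 mm high, ends 17 mm from the axis. z up. The vice's jaws reach 36 mm from the axis along y, up to 5 mm below this floor. The shank's tip is 20 mm above the floor when set in lightly, 13 mm or less when home, never under 10 mm.
- drift: Drift: steel wedge with a black block handle, 0.25 kg, standing on its straight lower edge. Origin: under the middle of the handle; x to the nose, z up. Handle 84 mm long, 22 wide, 32 high. Blade 7 mm thick up to the nose at x = 162 mm; lower edge straight at z = 0, upper edge falling evenly from 27 mm high at the handle to 7 mm at the nose (0.17 per unit length); last 10 mm thinned.
- drift_nose (a point): Lower corner of the drift's nose, 162 mm ahead of the drift's origin. Driving the drift under a seated shank takes 10 to 25 N; the shank is loose once its tip is over 20 mm above the slot's floor, with the nose 80 to 95 mm beyond the socket's axis. The drift then stays by itself when let go.

How it is judged:
On the way, in this order (a step that is already met when the one before it is completed fails the run):
1. the chuck's shank is wrung home in the socket (its tip under 13.2 mm above the slot's floor) and let go (z of chuck in the frame of slot below 0.0132 m and horizontal distance between chuck and slot below 0.004 m and angle between chuck's own z axis and vertical below 0.06 rad and contact force between the fingers and chuck below 0.2 N), for 0.3 s.
2. the drift's nose is in the slot while the chuck still sits home (distance between drift_nose and slot below 0.022 m and z of chuck in the frame of slot below 0.014 m and contact force between the fingers and chuck below 0.2 N), for 0.05 s.
At the end, for the whole second after the job is handed in: The chuck stands upright in the socket, lifted free: shank tip 20.2 to 34 mm above the slot's floor, within 4 mm of its axis, resting on the drift, which lies along the slot (within 0.15 rad) with its nose over 40 mm beyond the socket's axis; both at rest (z of chuck in the frame of slot between 0.0202 and 0.034 m and horizontal distance between chuck and slot below 0.004 m and angle between chuck's own z axis and vertical below 0.08 rad and contact force between drift and chuck above 0.5 N and horizontal distance between drift_nose and slot above 0.04 m and angle between the x axis of drift and the y axis of slot, either way round below 0.15 rad and linear speed of each of chuck, drift below 0.02 m/s); the robot touches nothing.
It fails at once if the socket is shoved down in the vice's jaws by more than 2 mm (value of joint socket above 0.002 m).
It fails at once if another tool or thing on the bench is shifted by more than 30 mm (distance of any of centre, mug, screwdriver, solder_spool, speaker_driver, screw_jar, carton from where it was at the start of the episode above 0.03 m).
It also fails if it takes over 72 s, if anything falls off the work surface, if the arm or the gripper's body presses on something with over 40 N, if the wrist force passes 120 N, or if a joint passes its speed limit or range.

## Working session

There is one attempt and no reset: what is moved stays moved. The work goes in short steps, Python scripts to look and compute and a tool call to move; the robot and the scene stay as the last step left them, time stands still between calls to the robot, and variables do not carry over. Pictures are saved under pics/ and viewed, about 8 in all and at most 12, crops included, and the job is handed in when it is done.

Besides the shell and the picture viewer there is one more tool, called after ">>>" in YAML: its name, and indented under it one key for each argument. servo_tool: Moves the arm, as the interface text tells. Its arguments: {"type":"object","properties":{"moves":{"type":"array","items":{"type":"object","properties":{"fingers":{"type":"number"},"tx":{"type":"number"},"ty":{"type":"number"},"tz":{"type":"number"},"rx":{"type":"number"},"ry":{"type":"number"},"rz":{"type":"number"}}}}},"required":["moves"]}

```bash
mkdir -p pics
cat > h.py <<'E'
from bench import *
import numpy as np, cv2
from scipy.spatial.transform import Rotation as R
def cloud(n,d):
    p=camera_params(n); f=200/np.tan(np.radians(p['fov_y'])/2)
    v,u=np.mgrid[0:400,0:640]
    P=np.stack([(u-p['cx'])/f*d,-(v-p['cy'])/f*d,-d],-1)
    E=np.array(p['extrinsics']); return P@E[:3,:3].T+E[:3,3]
def ray(n,u,v):
    p=camera_params(n); f=200/np.tan(np.radians(p['fov_y'])/2); E=np.array(p['extrinsics'])
    r=E[:3,:3]@np.array([(u-p['cx'])/f,-(v-p['cy'])/f,-1]); return E[:3,3],r
def onz(n,u,v,z):
    o,r=ray(n,u,v); return o+r*(z-o[2])/r[2]
def st():
    o=get_obs(); print({k:np.round(v,4).tolist() for k,v in o.items() if k in('t','joint_pos','tcp_pos','wrist_force','ft_torque','gripper_width')}); print(np.round(R.from_quat(o['ee_rot']).as_matrix(),3).tolist()); return o
E
python3 - <<'E'
from h import *
st()
for n in('side','top'):
    p=camera_params(n);print(n,p)
    i,d=get_image(n); cv2.imwrite(f'pics/{n}0.png',i); np.save(f'{n}0.npy',d)
E
```

```text
{'t': 0.0, 'joint_pos': [-1.4377, 0.1047, 0.0965, 1.5639, -0.0, 1.3531], 'tcp_pos': [0.2061, -0.5631, 0.2305], 'wrist_force': [0.1109, 0.0986, -1.3977], 'ft_torque': [0.0073, -0.0588, -0.0218], 'gripper_width': 1.0041}
[[-0.0, 0.344, -0.939], [0.001, -0.939, -0.344], [-1.0, -0.001, -0.0]]
side {'fov_y': 49.85966129916885, 'cx': 316.6134032247338, 'cy': 196.17311951986463, 'extrinsics': array([[ 0.97797632,  0.16123882, -0.13253061,  0.3858669 ],
       [-0.20851929,  0.72724836, -0.65393389, -0.69149717],
       [-0.00905686,  0.66716704,  0.74485308,  0.9134922 ],
       [ 0.        ,  0.        ,  0.        ,  1.        ]])}
top {'fov_y': 52.63102456839823, 'cx': 319.7179945831361, 'cy': 196.15795673345434, 'extrinsics': array([[-0.02047185,  0.99017247, -0.13834517,  0.36151738],
       [-0.99970411, -0.01845485,  0.01584669, -0.00404573],
       [ 0.01313782,  0.13862864,  0.99025729,  1.09694321],
       [ 0.        ,  0.        ,  0.        ,  1.        ]])}
```

View pics/side0.png

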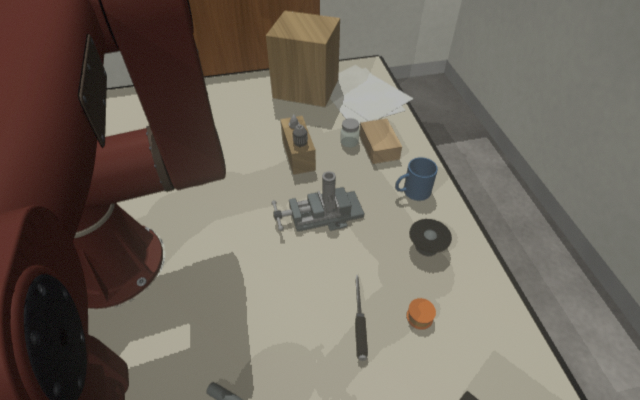

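View pics/top0.png

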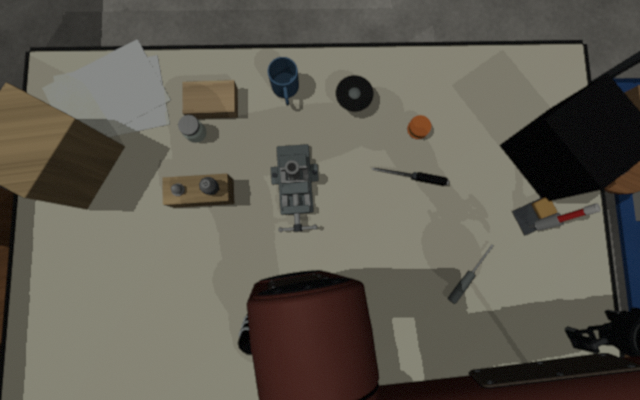

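Run:
```python
from h import *
for n in('side','top'):
    d=np.load(n+'0.npy'); P=cloud(n,d); np.save(n+'P.npy',P)
    Q=P.reshape(-1,3); tab=(abs(Q[:,2])<.02)&(d.ravel()>0); print(n,'table z',np.median(Q[tab,2]))
T=np.load('topP.npy');S=np.load('sideP.npy')
# top: chuck, other, socket: upper slices
for n,P,boxes in(('top',T,dict(chuck=(195,222,172,200),socket=(280,305,155,182))),('side',S,dict(chuck=(290,312,122,150),socket=(320,340,168,205)))):
    for k,(a,b,c,e) in boxes.items():
        Q=P[c:e,a:b].reshape(-1,3); 
        zs=np.percentile(Q[:,2],[50,90,99]); m=Q[:,2]>zs[2]-.012
        print(n,k,'z',zs.round(4),'mean',Q[m].mean(0).round(4),'range',Q[m].min(0).round(4),Q[m].max(0).round(4))
# grids
m=(T[...,2]>.07)&(T[...,2]<.095); m[:, :160]=0;m[:,236:]=0;m[:170]=0;m[210:]=0
r=cv2.minAreaRect(T[m][:,:2].astype(np.float32)); print('rack',r,np.median(T[m][:,2]))
i=cv2.imread('pics/top0.png')
Q=T[155:200,365:455]; m=(Q[...,2]>.004)&(Q[...,2]<.06)
q=Q[m]; print('drift',cv2.minAreaRect(q[:,:2].astype(np.float32)), m.sum())
h=q[q[:,2]>.027]; print('handle',cv2.minAreaRect(h[:,:2].astype(np.float32)),len(h),np.percentile(h[:,2],[50,90]))
a=cv2.resize(i[135:240,155:330],None,fx=4,fy=4,interpolation=2)
b=cv2.resize(i[140:200,355:455],None,fx=6,fy=6,interpolation=2)
s=cv2.imread('pics/side0.png'); c=cv2.resize(s[100:240,260:380],None,fx=4,fy=4,interpolation=2)
cv2.imwrite('pics/a.png',a); cv2.imwrite('pics/c.png',c)
cv2.imwrite('pics/b.png',b)
```

```text
side table z -0.0008326063195133182
top table z -0.0007341093906331198
top chuck z [0.0847 0.1389 0.1459] mean [0.5286 0.2523 0.1403] range [0.5134 0.2388 0.1339] [0.5453 0.2679 0.1487]
top socket z [0.0549 0.1427 0.1461] mean [0.5604 0.0458 0.1683] range [ 0.3615 -0.004   0.1346] [0.5817 0.0628 1.0969]
side chuck z [0.088  0.1342 0.144 ] mean [0.529  0.2462 0.1389] range [0.5133 0.2342 0.132 ] [0.546  0.2621 0.1476]
side socket z [0.0626 0.1408 0.6141] mean [ 0.3859 -0.6915  0.9135] range [ 0.3859 -0.6915  0.9135] [ 0.3859 -0.6915  0.9135]
rack ((0.5278659462928772, 0.29603031277656555), (0.07093139737844467, 0.16557660698890686), 2.3681960105895996) 0.08307612234855366
drift ((0.5583864450454712, -0.2727740406990051), (0.23616190254688263, 0.11846602708101273), 84.87240600585938) 522
handle ((0.5563287734985352, -0.3116837441921234), (0.11461705714464188, 0.021252019330859184), 77.45700073242188) 253 [0.03064123 0.03344086]
```

View pics/a.png

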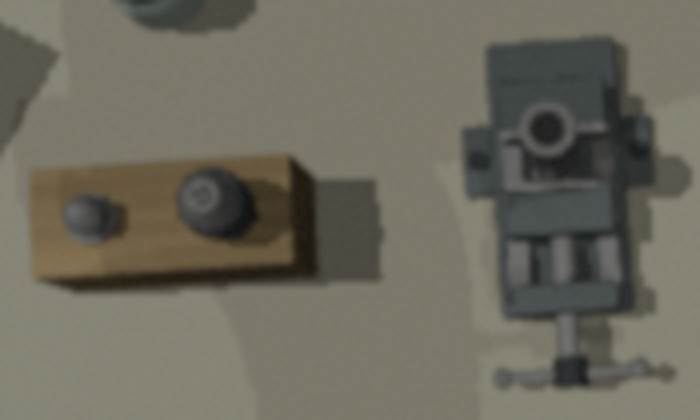

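View pics/c.png

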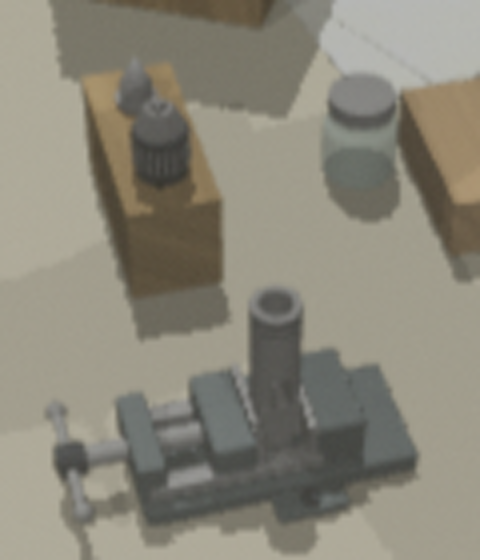

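Run:
```python
from h import *
def tri(t,s):
    (o1,r1),(o2,r2)=ray('top',*t),ray('side',*s); 
    a=np.linalg.lstsq(np.stack([r1,-r2],1),o2-o1,rcond=None)[0]; p,q=o1+a[0]*r1,o2+a[1]*r2
    return ((p+q)/2).round(4),np.linalg.norm(p-q).round(4)
print('mouth',tri((292,166.7),(328.75,176.25)),'nose',tri((205.5,183.75),(299.3,126.3)))
T=np.load('topP.npy')
def circ(P,c,z0,z1,r0=.035):
    Q=P.reshape(-1,3); m=(Q[:,2]>z0)&(Q[:,2]<z1)&(np.hypot(*(Q[:,:2]-c).T)<r0); Q=Q[m]
    return Q
for n in('top','side'):
    P=np.load(n+'P.npy')
    Q=circ(P,(.561,.046),.139,.15); print(n,'mouth',cv2.minEnclosingCircle(Q[:,:2].astype(np.float32)),Q.mean(0).round(4),len(Q))
    Q=circ(P,(.529,.25),.09,.15); print(n,'chuck',cv2.minEnclosingCircle(Q[:,:2].astype(np.float32)),len(Q))
Q=T[130:225,265:325]
for a,b in((.012,.03),(.035,.062)):
    m=((Q[...,2]>a)&(Q[...,2]<b)); q=Q[m]; q=q[abs(q[:,1]-.046)<.06]
    print('vice',a,cv2.minAreaRect(q[:,:2].astype(np.float32)),len(q),np.median(q[:,2]))
i=cv2.imread('pics/top0.png'); g=i.max(2); print('table',g[200,400])
m=(g<60).astype(np.uint8); m[:155]=0;m[200:]=0;m[:,:360]=0;m[:,460:]=0
c=max(cv2.findContours(m,0,1)[0],key=cv2.contourArea); print(cv2.minAreaRect(c),cv2.boundingRect(c))
s=cv2.imread('pics/side0.png'); s=cv2.resize(s[265:370,330:390],None,fx=5,fy=5,interpolation=2)
b=cv2.imread('pics/b.png'); o=np.zeros((525,900,3),np.uint8); o[:360,:600]=b;o[:,600:]=s; o=o[:,:]; cv2.imwrite('pics/d.png',cv2.resize(o,(800,467)))
```

```text
mouth (array([0.5676, 0.046 , 0.1409]), np.float64(0.0008)) nose (array([0.5298, 0.2519, 0.1444]), np.float64(0.0007))
top mouth ((0.5665381550788879, 0.04767130687832832), 0.01711498200893402) [0.5665 0.0471 0.1433] 96
top chuck ((0.5294779539108276, 0.2532898485660553), 0.021569084376096725) 294
side mouth ((0.564143180847168, 0.044893890619277954), 0.018885452300310135) [0.566  0.0443 0.1422] 82
side chuck ((0.5294532775878906, 0.24825091660022736), 0.02263949066400528) 259
vice 0.012 ((0.5607905387878418, 0.04525011032819748), (0.1916881650686264, 0.11776059120893478), 2.7994656562805176) 993 0.017455074630724043
vice 0.035 ((0.5286688804626465, 0.04531659185886383), (0.18532510101795197, 0.07172945886850357), 3.246147632598877) 1048 0.05178743441810418
table 134
((418.8461608886719, 176.26922607421875), (56.67756271362305, 8.825225830078125), 11.309932708740234) (391, 171, 57, 15)
```

View pics/d.png

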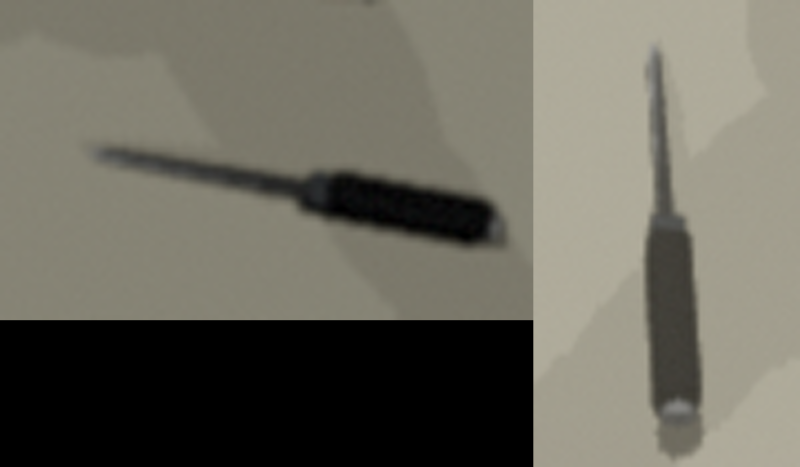

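Run:
```python
from h import *
for n,a in(('top',[(371.9,168.3),(412.2,175.3),(447.8,181.6)]),('side',[(357.5,275.8),(360.2,314.5),(362,356.8)])):
    for (u,v),z in zip(a,(.006,.032,.032)): print(n,onz(n,u,v,z).round(4))
```

```text
top [ 0.5887 -0.1669  0.006 ]
top [ 0.5622 -0.2707  0.032 ]
top [ 0.5433 -0.3657  0.032 ]
side [ 0.5901 -0.1699  0.006 ]
side [ 0.5635 -0.2809  0.032 ]
side [ 0.5414 -0.3721  0.032 ]
```

>>> servo_tool:
  moves:
    - {"rx":-8.5,"fingers":85}
    - {"rx":-8.5}
    - {"rx":-8.5}
    - {"rx":-8.5}
    - {"rx":-8.5}
    - {"rx":-8.5}
    - {"rx":-8.5}
    - {"rx":-8.5}

```text
schema error: expected keys fingers, tx, ty, tz, rx, ry, rz
```

>>> servo_tool:
  moves:
    - {"ty":18,"tz":-45,"rx":-1.5}
    - {"ty":18,"tz":-45}
    - {"ty":18,"tz":-45}
    - {"ty":18,"tz":-45}
    - {"ty":18,"tz":-45}
    - {"ty":18,"tz":-45}
    - {"ty":18,"tz":-45}
    - {"ty":18,"tz":-45}

```text
schema error: expected keys fingers, tx, ty, tz, rx, ry, rz
```

>>> servo_tool:
  moves:
    - {"ty":18,"tz":-45}
    - {"ty":18,"tz":-45}
    - {"ty":18,"tz":-45}
    - {"ty":18,"tz":-45}
    - {"ty":18,"tz":-45}
    - {"ty":18,"tz":-45}
    - {"ty":18,"tz":-45}
    - {"ty":18,"tz":-45}

```text
schema error: expected keys fingers, tx, ty, tz, rx, ry, rz
```

```bash
python3 -c "
from h import *
st()"
```

```text
{'t': 0.1, 'joint_pos': [-1.4377, 0.1046, 0.0965, 1.5639, 0.0, 1.3531], 'tcp_pos': [0.2062, -0.5631, 0.2306], 'wrist_force': [0.1069, -0.279, -0.9747], 'ft_torque': [-0.0547, 0.0169, -0.0398], 'gripper_width': 0.9962}
[[-0.0, 0.344, -0.939], [0.001, -0.939, -0.344], [-1.0, -0.001, -0.0]]
```

>>> servo_tool:
  moves:
    - {"fingers":85,"tx":0,"ty":0,"tz":0,"rx":-8.5,"ry":0,"rz":0}
    - {"fingers":85,"tx":0,"ty":0,"tz":0,"rx":-8.5,"ry":0,"rz":0}
    - {"fingers":85,"tx":0,"ty":0,"tz":0,"rx":-8.5,"ry":0,"rz":0}
    - {"fingers":85,"tx":0,"ty":0,"tz":0,"rx":-8.5,"ry":0,"rz":0}
    - {"fingers":85,"tx":0,"ty":0,"tz":0,"rx":-8.5,"ry":0,"rz":0}
    - {"fingers":85,"tx":0,"ty":0,"tz":0,"rx":-8.5,"ry":0,"rz":0}
    - {"fingers":85,"tx":0,"ty":0,"tz":0,"rx":-8.5,"ry":0,"rz":0}
    - {"fingers":85,"tx":0,"ty":0,"tz":0,"rx":-8.5,"ry":0,"rz":0}

```text
t: 0.9
tcp_pos: [0.2062, -0.5633, 0.2308]
ee_rot: [0.507, 0.493, -0.507, 0.493]
wrist_force: [-1.2, -0.5, 1.3]
gripper_width: 0.995
```

>>> servo_tool:
  moves:
    - {"fingers":85,"tx":0,"ty":18,"tz":-45,"rx":-1.9,"ry":0,"rz":0}
    - {"fingers":85,"tx":0,"ty":18,"tz":-45,"rx":0,"ry":0,"rz":0}
    - {"fingers":85,"tx":0,"ty":18,"tz":-45,"rx":0,"ry":0,"rz":0}
    - {"fingers":85,"tx":0,"ty":18,"tz":-45,"rx":0,"ry":0,"rz":0}
    - {"fingers":85,"tx":0,"ty":18,"tz":-45,"rx":0,"ry":0,"rz":0}
    - {"fingers":85,"tx":0,"ty":18,"tz":-45,"rx":0,"ry":0,"rz":0}
    - {"fingers":85,"tx":0,"ty":18,"tz":-45,"rx":0,"ry":0,"rz":0}
    - {"fingers":85,"tx":0,"ty":18,"tz":-45,"rx":0,"ry":0,"rz":0}

```text
t: 1.7
tcp_pos: [0.3519, -0.2022, 0.2311]
ee_rot: [0.5, 0.5, -0.5, 0.5]
wrist_force: [1.1, -0.4, -0.2]
gripper_width: 0.997
```

>>> servo_tool:
  moves:
    - {"fingers":85,"tx":0,"ty":18,"tz":-45,"rx":0,"ry":0,"rz":0}
    - {"fingers":85,"tx":0,"ty":18,"tz":-45,"rx":0,"ry":0,"rz":0}
    - {"fingers":85,"tx":0,"ty":18,"tz":-45,"rx":0,"ry":0,"rz":0}
    - {"fingers":85,"tx":0,"ty":18,"tz":-45,"rx":0,"ry":0,"rz":0}
    - {"fingers":85,"tx":0,"ty":18,"tz":-45,"rx":0,"ry":0,"rz":0}
    - {"fingers":85,"tx":0,"ty":18,"tz":-45,"rx":0,"ry":0,"rz":0}
    - {"fingers":85,"tx":0,"ty":18,"tz":-45,"rx":0,"ry":0,"rz":0}
    - {"fingers":85,"tx":0,"ty":18,"tz":-45,"rx":0,"ry":0,"rz":0}

```text
t: 2.5
tcp_pos: [0.4959, 0.1582, 0.231]
ee_rot: [0.5, 0.5, -0.5, 0.5]
wrist_force: [0.9, -1.4, 0.6]
gripper_width: 0.999
```

```bash
python3 -c "
from h import *
st()"
```

```text
{'t': 2.5, 'joint_pos': [0.0573, -0.1385, -0.1434, 1.5659, -0.0002, 1.6276], 'tcp_pos': [0.4959, 0.1582, 0.231], 'wrist_force': [0.8735, -1.3742, 0.6139], 'ft_torque': [-0.0273, -0.0573, 0.0007], 'gripper_width': 0.9985}
[[-0.0, 1.0, 0.0], [-0.0, 0.0, -1.0], [-1.0, -0.0, 0.0]]
```

>>> servo_tool:
  moves:
    - {"fingers":85,"tx":0,"ty":17,"tz":-46,"rx":0,"ry":0,"rz":0}
    - {"fingers":85,"tx":0,"ty":16.5,"tz":-47,"rx":0,"ry":0,"rz":0}
    - {"fingers":85,"tx":0,"ty":0,"tz":0,"rx":0,"ry":0,"rz":0}
    - {"fingers":85,"tx":40,"ty":0,"tz":0,"rx":0,"ry":0,"rz":0}
    - {"fingers":85,"tx":40,"ty":0,"tz":0,"rx":0,"ry":0,"rz":0}
    - {"fingers":85,"tx":40,"ty":0,"tz":0,"rx":0,"ry":0,"rz":0}
    - {"fingers":85,"tx":16,"ty":0,"tz":0,"rx":0,"ry":0,"rz":0}
    - {"fingers":85,"tx":0,"ty":0,"tz":0,"rx":0,"ry":0,"rz":0}

```text
t: 3.3
tcp_pos: [0.5274, 0.2482, 0.0929]
ee_rot: [-0.499, -0.501, 0.501, -0.499]
wrist_force: [-0.3, 0.6, 0.8]
gripper_width: 0.994
```

>>> servo_tool:
  moves:
    - {"fingers":30,"tx":0,"ty":0,"tz":0,"rx":0,"ry":0,"rz":0}
    - {"fingers":30,"tx":0,"ty":0,"tz":0,"rx":0,"ry":0,"rz":0}
    - {"fingers":30,"tx":0,"ty":0,"tz":0,"rx":0,"ry":0,"rz":0}
    - {"fingers":30,"tx":0,"ty":0,"tz":0,"rx":0,"ry":0,"rz":0}
    - {"fingers":30,"tx":0,"ty":0,"tz":0,"rx":0,"ry":0,"rz":0}
    - {"fingers":30,"tx":0,"ty":0,"tz":0,"rx":0,"ry":0,"rz":0}
    - {"fingers":30,"tx":0,"ty":0,"tz":0,"rx":0,"ry":0,"rz":0}
    - {"fingers":30,"tx":0,"ty":0,"tz":0,"rx":0,"ry":0,"rz":0}

```text
t: 4.1
tcp_pos: [0.5306, 0.2491, 0.0977]
ee_rot: [0.501, 0.499, -0.499, 0.501]
wrist_force: [-0.3, -0.4, 7.2]
gripper_width: 0.47
```

>>> servo_tool:
  moves:
    - {"fingers":30,"tx":-20,"ty":0,"tz":0,"rx":0,"ry":0,"rz":0}
    - {"fingers":30,"tx":-30,"ty":0,"tz":0,"rx":0,"ry":0,"rz":0}
    - {"fingers":30,"tx":-40,"ty":0,"tz":0,"rx":0,"ry":0,"rz":0}
    - {"fingers":30,"tx":-40,"ty":0,"tz":0,"rx":0,"ry":0,"rz":0}
    - {"fingers":30,"tx":-25,"ty":0,"tz":0,"rx":0,"ry":0,"rz":0}
    - {"fingers":30,"tx":0,"ty":7,"tz":35,"rx":0,"ry":0,"rz":0}
    - {"fingers":30,"tx":0,"ty":7,"tz":45,"rx":0,"ry":0,"rz":0}
    - {"fingers":30,"tx":0,"ty":8,"tz":45,"rx":0,"ry":0,"rz":0}

```text
t: 4.9
tcp_pos: [0.5512, 0.1229, 0.2507]
ee_rot: [0.5, 0.5, -0.5, 0.501]
wrist_force: [0.9, -0.0, -6.0]
gripper_width: 0.476
```

>>> servo_tool:
  moves:
    - {"fingers":30,"tx":0,"ty":8,"tz":45,"rx":0,"ry":0,"rz":0}
    - {"fingers":30,"tx":0,"ty":7,"tz":35,"rx":0,"ry":0,"rz":0}
    - {"fingers":30,"tx":0,"ty":0,"tz":0,"rx":0,"ry":0,"rz":0}
    - {"fingers":30,"tx":0,"ty":0,"tz":0,"rx":0,"ry":0,"rz":0}

```text
t: 5.3
tcp_pos: [0.5661, 0.0431, 0.2503]
ee_rot: [-0.5, -0.5, 0.501, -0.499]
wrist_force: [-1.0, 0.6, -5.1]
gripper_width: 0.474
```

Run:
```python
from h import *
st()
i,d=get_image('side'); np.save('side1.npy',d); j,e=get_image('top'); np.save('top1.npy',e)
a=cv2.resize(i[60:230,250:400],None,fx=3.4,fy=3.4,interpolation=2); b=cv2.resize(j[100:240,250:340],None,fx=3.2,fy=3.2,interpolation=2)
o=np.zeros((580,800,3),np.uint8); o[:a.shape[0],:a.shape[1]]=a; o[:b.shape[0],510:510+b.shape[1]]=b; cv2.imwrite('pics/e.png',o); cv2.imwrite('pics/side1.png',i)
```

```text
{'t': 5.3, 'joint_pos': [-0.1544, 0.0111, 0.0355, 1.5957, 0.0002, 1.4183], 'tcp_pos': [0.5661, 0.0431, 0.2503], 'wrist_force': [-0.9571, 0.5681, -5.1146], 'ft_torque': [0.0092, -0.0214, -0.0142], 'gripper_width': 0.4742}
[[-0.0, 1.0, -0.002], [0.0, -0.002, -1.0], [-1.0, -0.0, -0.0]]
```

View pics/e.png

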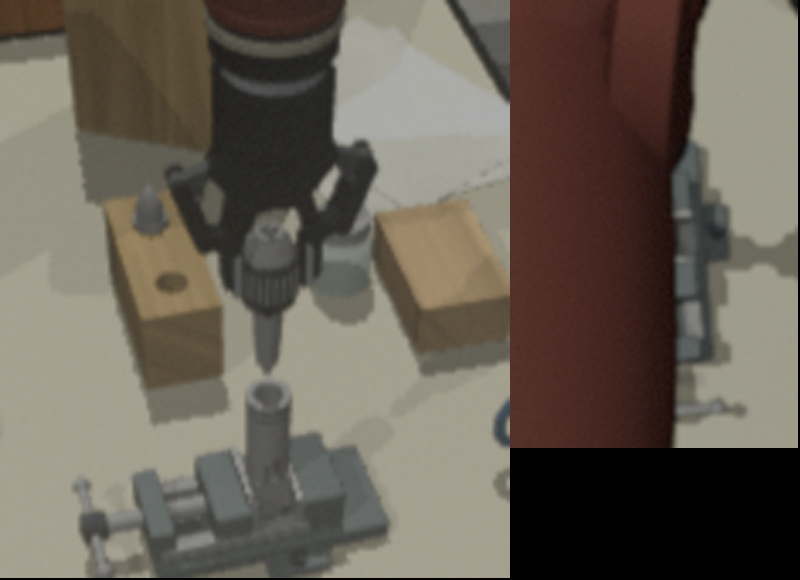

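Run:
```python
from h import *
from scipy.optimize import least_squares
P=cloud('side',np.load('side1.npy')).reshape(-1,3)
def fit(c,z0,z1,r,w):
    m=(P[:,2]>z0)&(P[:,2]<z1)&(abs(P[:,0]-c[0])<w)&(abs(P[:,1]-c[1])<.03); Q=P[m]
    rr=r(Q[:,2]) if callable(r) else r
    s=least_squares(lambda p:np.hypot(Q[:,0]-p[0],Q[:,1]-p[1])-rr,c,loss='soft_l1',f_scale=.001)
    return s.x.round(4),len(Q)
c=(.566,.045)
print('socket',fit(c,.09,.14,.017,.014),fit(c,.07,.142,.017,.017))
tip=.2503-.083
print('sleeve',fit(c,tip+.083,tip+.112,.021,.014))
print('shank',fit(c,tip+.02,tip+.068,lambda z:.0085+(z-tip-.013)*.05,.012))
Q=P[(abs(P[:,0]-.566)<.03)&(abs(P[:,1]-.045)<.03)&(P[:,2]>.15)]; print('lowest/top z',np.percentile(Q[:,2],[0,1,2,5]))
```

```text
socket (array([0.5662, 0.0461]), 184) (array([0.5664, 0.0461]), 289)
sleeve (array([0.5652, 0.0475]), 124)
shank (array([0.5652, 0.0468]), 99)
lowest/top z [0.1654802  0.18395675 0.19087112 0.21239493]
```

>>> servo_tool:
  moves:
    - {"fingers":30,"tx":10,"ty":1,"tz":1,"rx":0,"ry":0,"rz":0}
    - {"fingers":30,"tx":10,"ty":0,"tz":0,"rx":0,"ry":0,"rz":0}
    - {"fingers":30,"tx":10,"ty":0,"tz":0,"rx":0,"ry":0,"rz":0}
    - {"fingers":30,"tx":10,"ty":0,"tz":0,"rx":0,"ry":0,"rz":0}

```text
t: 5.8
tcp_pos: [0.5668, 0.0433, 0.2088]
ee_rot: [0.5, 0.5, -0.5, 0.5]
wrist_force: [-0.2, 0.7, -4.3]
gripper_width: 0.472
```

>>> servo_tool:
  moves:
    - {"fingers":30,"tx":10,"ty":0,"tz":0,"rx":0,"ry":0,"rz":0}
    - {"fingers":30,"tx":10,"ty":0,"tz":0,"rx":0,"ry":0,"rz":0}
    - {"fingers":30,"tx":10,"ty":0,"tz":0,"rx":0,"ry":0,"rz":0}
    - {"fingers":30,"tx":4,"ty":0,"tz":0,"rx":0,"ry":0,"rz":0}

```text
t: 6.2
tcp_pos: [0.567, 0.0428, 0.1749]
ee_rot: [-0.5, -0.5, 0.5, -0.5]
wrist_force: [-0.0, 0.1, -3.5]
gripper_width: 0.473
```

```bash
python3 -c "
from h import *
st()"
```

```text
{'t': 6.2, 'joint_pos': [-0.1545, 0.0055, -0.1068, 1.4593, -0.0002, 1.4165], 'tcp_pos': [0.567, 0.0428, 0.1749], 'wrist_force': [-0.0231, 0.1359, -3.5292], 'ft_torque': [-0.0734, -0.1335, 0.0267], 'gripper_width': 0.4728}
[[-0.001, 1.0, -0.0], [-0.0, -0.0, -1.0], [-1.0, -0.001, 0.0]]
```

>>> servo_tool:
  moves:
    - {"fingers":30,"tx":3,"ty":0,"tz":0,"rx":0,"ry":0,"rz":0}
    - {"fingers":30,"tx":2,"ty":0,"tz":0,"rx":0,"ry":0,"rz":0}
    - {"fingers":30,"tx":2,"ty":0,"tz":0,"rx":0,"ry":0,"rz":0}
    - {"fingers":30,"tx":1,"ty":0,"tz":0,"rx":0,"ry":0,"rz":0}
    - {"fingers":30,"tx":0,"ty":0,"tz":0,"rx":0,"ry":0,"rz":0}

```text
t: 6.7
tcp_pos: [0.5673, 0.0428, 0.1683]
ee_rot: [0.5, 0.5, -0.5, 0.5]
wrist_force: [0.5, -0.8, -6.1]
gripper_width: 0.478
```

>>> servo_tool:
  moves:
    - {"fingers":30,"tx":1,"ty":0,"tz":0,"rx":0,"ry":0,"rz":0}
    - {"fingers":30,"tx":1,"ty":0,"tz":0,"rx":0,"ry":0,"rz":0}
    - {"fingers":30,"tx":0,"ty":0,"tz":0,"rx":0,"ry":0,"rz":0}

```text
t: 7.0
tcp_pos: [0.5673, 0.0428, 0.1663]
ee_rot: [0.5, 0.5, -0.5, 0.5]
wrist_force: [0.7, -1.6, -5.0]
gripper_width: 0.473
```

>>> servo_tool:
  moves:
    - {"fingers":30,"tx":1,"ty":0,"tz":0,"rx":0,"ry":0,"rz":0}
    - {"fingers":30,"tx":1,"ty":0,"tz":0,"rx":0,"ry":0,"rz":0}
    - {"fingers":30,"tx":0,"ty":0,"tz":0,"rx":0,"ry":0,"rz":0}

```text
t: 7.3
tcp_pos: [0.5673, 0.0428, 0.1647]
ee_rot: [0.5, 0.5, -0.5, 0.5]
wrist_force: [-1.2, -2.4, 1.5]
gripper_width: 0.473
```

>>> servo_tool:
  moves:
    - {"fingers":30,"tx":1,"ty":0,"tz":0,"rx":0,"ry":0,"rz":0}
    - {"fingers":30,"tx":1,"ty":0,"tz":0,"rx":0,"ry":0,"rz":0}
    - {"fingers":30,"tx":0,"ty":0,"tz":0,"rx":0,"ry":0,"rz":0}

```text
t: 7.6
tcp_pos: [0.5674, 0.0427, 0.1633]
ee_rot: [0.5, 0.5, -0.5, 0.5]
wrist_force: [-3.1, -2.1, 5.6]
gripper_width: 0.474
```

>>> servo_tool:
  moves:
    - {"fingers":30,"tx":1,"ty":-0.5,"tz":0.5,"rx":-2,"ry":0,"rz":0}
    - {"fingers":30,"tx":1,"ty":0,"tz":0,"rx":-2,"ry":0,"rz":0}
    - {"fingers":30,"tx":0.5,"ty":0,"tz":0,"rx":-2,"ry":0,"rz":0}
    - {"fingers":30,"tx":0.5,"ty":0,"tz":0,"rx":-2,"ry":0,"rz":0}

```text
t: 8.0
tcp_pos: [0.5679, 0.0426, 0.1619]
ee_rot: [0.464, 0.533, -0.463, 0.535]
wrist_force: [-3.4, -0.1, 16.2]
gripper_width: 0.474
```

>>> servo_tool:
  moves:
    - {"fingers":30,"tx":0.1,"ty":-0.3,"tz":0,"rx":-2,"ry":0,"rz":0}
    - {"fingers":30,"tx":0.1,"ty":-0.3,"tz":0,"rx":-2,"ry":0,"rz":0}
    - {"fingers":30,"tx":0.1,"ty":0,"tz":0,"rx":-2,"ry":0,"rz":0}
    - {"fingers":30,"tx":0.1,"ty":0,"tz":0,"rx":-2,"ry":0,"rz":0}

```text
t: 8.4
tcp_pos: [0.5682, 0.0427, 0.1614]
ee_rot: [0.427, 0.564, -0.424, 0.567]
wrist_force: [2.7, 1.5, 11.2]
gripper_width: 0.471
```

>>> servo_tool:
  moves:
    - {"fingers":30,"tx":0.5,"ty":0,"tz":0,"rx":-2,"ry":0,"rz":0}
    - {"fingers":30,"tx":0.4,"ty":0,"tz":0,"rx":-2,"ry":0,"rz":0}
    - {"fingers":30,"tx":0.3,"ty":0,"tz":0,"rx":-2,"ry":0,"rz":0}
    - {"fingers":30,"tx":0.2,"ty":0,"tz":0,"rx":-2,"ry":0,"rz":0}

```text
t: 8.8
tcp_pos: [0.5687, 0.0428, 0.1609]
ee_rot: [0.386, 0.591, -0.383, 0.595]
wrist_force: [1.6, 2.6, 15.6]
gripper_width: 0.475
```

```bash
python3 -c "
from h import *
st()"
```

```text
{'t': 8.8, 'joint_pos': [-0.1552, 0.0017, -0.136, 1.4259, 0.0019, 0.9952], 'tcp_pos': [0.5687, 0.0428, 0.1609], 'wrist_force': [1.5727, 2.5986, 15.5566], 'ft_torque': [0.6868, -0.3964, -0.2778], 'gripper_width': 0.4752}
[[0.007, 0.913, 0.408], [0.001, 0.408, -0.913], [-1.0, 0.007, 0.002]]
```

>>> servo_tool:
  moves:
    - {"fingers":30,"tx":0.1,"ty":0.3,"tz":0,"rx":-2,"ry":0,"rz":0}
    - {"fingers":30,"tx":0.1,"ty":0.3,"tz":0,"rx":-2,"ry":0,"rz":0}
    - {"fingers":30,"tx":0.1,"ty":0.3,"tz":0,"rx":-2,"ry":0,"rz":0}
    - {"fingers":30,"tx":0.1,"ty":0.2,"tz":0,"rx":-2,"ry":0,"rz":0}
    - {"fingers":30,"tx":0.1,"ty":0.2,"tz":0,"rx":-2,"ry":0,"rz":0}
    - {"fingers":30,"tx":0.1,"ty":0.2,"tz":0,"rx":-2,"ry":0,"rz":0}

```text
t: 9.4
tcp_pos: [0.5696, 0.0433, 0.1603]
ee_rot: [0.322, 0.628, -0.32, 0.632]
wrist_force: [0.7, 1.1, 16.8]
gripper_width: 0.476
```

>>> servo_tool:
  moves:
    - {"fingers":30,"tx":0,"ty":0.15,"tz":0,"rx":-2,"ry":0,"rz":0}
    - {"fingers":30,"tx":0.1,"ty":0.15,"tz":0,"rx":-2,"ry":0,"rz":0}
    - {"fingers":30,"tx":0,"ty":0.15,"tz":0,"rx":-2,"ry":0,"rz":0}
    - {"fingers":30,"tx":0.1,"ty":0.15,"tz":0,"rx":-2,"ry":0,"rz":0}
    - {"fingers":30,"tx":0.1,"ty":0.15,"tz":0,"rx":-2,"ry":0,"rz":0}
    - {"fingers":30,"tx":0.1,"ty":0.15,"tz":0,"rx":-2,"ry":0,"rz":0}

```text
t: 10.0
tcp_pos: [0.5703, 0.0438, 0.1599]
ee_rot: [0.254, 0.658, -0.252, 0.662]
wrist_force: [-0.7, 2.0, 16.7]
gripper_width: 0.474
```

>>> servo_tool:
  moves:
    - {"fingers":30,"tx":0,"ty":0.15,"tz":0,"rx":-2,"ry":0,"rz":0}
    - {"fingers":30,"tx":0.1,"ty":0.15,"tz":0,"rx":-2,"ry":0,"rz":0}
    - {"fingers":30,"tx":0,"ty":0.15,"tz":0,"rx":-2,"ry":0,"rz":0}
    - {"fingers":30,"tx":0.1,"ty":0.15,"tz":0,"rx":-2,"ry":0,"rz":0}
    - {"fingers":30,"tx":0.1,"ty":0.15,"tz":0,"rx":-2,"ry":0,"rz":0}
    - {"fingers":30,"tx":0.1,"ty":0.15,"tz":0,"rx":-2,"ry":0,"rz":0}

```text
t: 10.6
tcp_pos: [0.5708, 0.0446, 0.1596]
ee_rot: [0.183, 0.681, -0.182, 0.685]
wrist_force: [-0.3, 1.4, 16.8]
gripper_width: 0.469
```

>>> servo_tool:
  moves:
    - {"fingers":30,"tx":0,"ty":0.15,"tz":0,"rx":-2,"ry":0,"rz":0}
    - {"fingers":30,"tx":0.1,"ty":0.15,"tz":0,"rx":-2,"ry":0,"rz":0}
    - {"fingers":30,"tx":0,"ty":0.15,"tz":0,"rx":-2,"ry":0,"rz":0}
    - {"fingers":30,"tx":0.1,"ty":0.15,"tz":0,"rx":-2,"ry":0,"rz":0}
    - {"fingers":30,"tx":0.1,"ty":0.15,"tz":0,"rx":-2,"ry":0,"rz":0}
    - {"fingers":30,"tx":0.1,"ty":0.15,"tz":0,"rx":-2,"ry":0,"rz":0}

```text
t: 11.2
tcp_pos: [0.5712, 0.0454, 0.1592]
ee_rot: [0.111, 0.696, -0.11, 0.701]
wrist_force: [-0.4, 1.4, 18.3]
gripper_width: 0.47
```

```bash
cat > gap.py <<'E'
from h import *
o=st()
i,d=get_image('side'); cv2.imwrite('pics/gap.png',i); P=cloud('side',d); Q=P.reshape(-1,3)
m=(abs(Q[:,0]-.567)<.01)&(abs(Q[:,1]-.046)<.03)&(Q[:,2]>.1)&(Q[:,2]<.23)
q=Q[m]; q=q[q[:,2].argsort()]
# front-surface y by height bin
for z in np.arange(.12,.226,.004):
    k=(q[:,2]>=z)&(q[:,2]<z+.004); print(round(z,3),k.sum(),np.round(np.median(q[k,1]),4) if k.any() else '',end=' | ')
cv2.imwrite('pics/g.png',cv2.resize(i[110:220,290:370],None,fx=5,fy=5,interpolation=2))
E
python3 gap.py
```

```text
{'t': 11.2, 'joint_pos': [-0.1495, 0.0113, -0.1294, 1.4237, 0.0012, 0.1635], 'tcp_pos': [0.5712, 0.0454, 0.1592], 'wrist_force': [-0.4491, 1.4092, 18.2625], 'ft_torque': [0.3402, 0.3981, -0.495], 'gripper_width': 0.4695}
[[0.006, 0.308, 0.951], [0.0, 0.951, -0.308], [-1.0, 0.002, 0.006]]
0.12 8 0.0301 | 0.124 6 0.0304 | 0.128 9 0.0307 | 0.132 11 0.031 | 0.136 7 0.0302 | 0.14 9 0.0305 | 0.144 3 0.0286 | 0.148 6 0.0272 | 0.152 1 0.0287 | 0.156 1 0.029 | 0.16 1 0.0178 | 0.164 2 0.0171 | 0.168 1 0.0207 | 0.172 3 0.0204 | 0.176 3 0.0177 | 0.18 0  | 0.184 2 0.018 | 0.188 0  | 0.192 1 0.0636 | 0.196 0  | 0.2 0  | 0.204 0  | 0.208 0  | 0.212 0  | 0.216 1 0.0173 | 0.22 0  | 0.224 2 0.028 |
```

View pics/g.png

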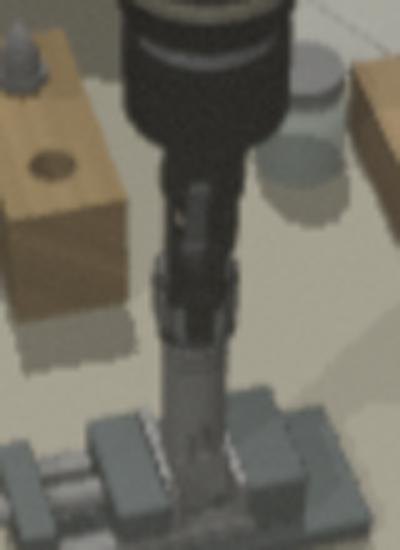

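>>> servo_tool:
  moves:
    - {"fingers":30,"tx":0,"ty":0.15,"tz":0,"rx":-2,"ry":0,"rz":0}
    - {"fingers":30,"tx":0,"ty":0.15,"tz":0,"rx":-2,"ry":0,"rz":0}
    - {"fingers":30,"tx":0,"ty":0.15,"tz":0,"rx":-2,"ry":0,"rz":0}
    - {"fingers":30,"tx":0.1,"ty":0.15,"tz":0,"rx":-2,"ry":0,"rz":0}
    - {"fingers":30,"tx":0,"ty":0.15,"tz":0,"rx":-2,"ry":0,"rz":0}
    - {"fingers":30,"tx":0.1,"ty":0.15,"tz":0,"rx":-2,"ry":0,"rz":0}

```text
t: 11.85
tcp_pos: [0.5714, 0.0462, 0.159]
ee_rot: [0.037, 0.704, -0.036, 0.708]
wrist_force: [-1.4, 0.9, 17.8]
gripper_width: 0.473
```

>>> servo_tool:
  moves:
    - {"fingers":30,"tx":0,"ty":0.15,"tz":0,"rx":-2,"ry":0,"rz":0}
    - {"fingers":30,"tx":0.1,"ty":0.15,"tz":0,"rx":-2,"ry":0,"rz":0}
    - {"fingers":30,"tx":0,"ty":0.15,"tz":0,"rx":-2,"ry":0,"rz":0}
    - {"fingers":30,"tx":0.1,"ty":0.15,"tz":0,"rx":-2,"ry":0,"rz":0}
    - {"fingers":30,"tx":0,"ty":0.15,"tz":0,"rx":-2,"ry":0,"rz":0}
    - {"fingers":30,"tx":0.1,"ty":0.15,"tz":0,"rx":-2,"ry":0,"rz":0}

```text
t: 12.45
tcp_pos: [0.5714, 0.0471, 0.1587]
ee_rot: [-0.037, 0.704, 0.037, 0.708]
wrist_force: [-1.4, -0.4, 19.0]
gripper_width: 0.475
```

>>> servo_tool:
  moves:
    - {"fingers":30,"tx":0,"ty":0.15,"tz":0,"rx":-2,"ry":0,"rz":0}
    - {"fingers":30,"tx":0,"ty":0.15,"tz":0,"rx":-2,"ry":0,"rz":0}
    - {"fingers":30,"tx":0,"ty":0.15,"tz":0,"rx":-2,"ry":0,"rz":0}
    - {"fingers":30,"tx":0,"ty":0.15,"tz":0,"rx":-2,"ry":0,"rz":0}
    - {"fingers":30,"tx":0,"ty":0.15,"tz":0,"rx":-2,"ry":0,"rz":0}
    - {"fingers":30,"tx":0.1,"ty":0.15,"tz":0,"rx":-2,"ry":0,"rz":0}
    - {"fingers":30,"tx":0,"ty":0.15,"tz":0,"rx":-2,"ry":0,"rz":0}
    - {"fingers":30,"tx":0.1,"ty":0.15,"tz":0,"rx":-2,"ry":0,"rz":0}

```text
t: 13.25
tcp_pos: [0.571, 0.0483, 0.1584]
ee_rot: [-0.136, 0.692, 0.135, 0.696]
wrist_force: [-1.5, -0.1, 18.3]
gripper_width: 0.475
```

>>> servo_tool:
  moves:
    - {"fingers":30,"tx":0,"ty":0.15,"tz":0,"rx":-2,"ry":0,"rz":0}
    - {"fingers":30,"tx":0,"ty":0.15,"tz":0,"rx":-2,"ry":0,"rz":0}
    - {"fingers":30,"tx":0.1,"ty":0.15,"tz":0,"rx":-2,"ry":0,"rz":0}
    - {"fingers":30,"tx":0,"ty":0.15,"tz":0,"rx":-2,"ry":0,"rz":0}
    - {"fingers":30,"tx":0,"ty":0.15,"tz":0,"rx":-2,"ry":0,"rz":0}
    - {"fingers":30,"tx":0.1,"ty":0.15,"tz":0,"rx":-2,"ry":0,"rz":0}
    - {"fingers":30,"tx":0,"ty":0.15,"tz":0,"rx":-2,"ry":0,"rz":0}
    - {"fingers":30,"tx":0,"ty":0.15,"tz":0,"rx":-2,"ry":0,"rz":0}

```text
t: 14.05
tcp_pos: [0.5704, 0.0493, 0.1582]
ee_rot: [-0.231, 0.666, 0.23, 0.671]
wrist_force: [-1.3, 1.0, 16.7]
gripper_width: 0.472
```

```bash
python3 -c "
from h import *
st()"
```

```text
{'t': 14.05, 'joint_pos': [-0.1427, 0.0107, -0.132, 1.4222, 0.0011, -0.8069], 'tcp_pos': [0.5704, 0.0493, 0.1582], 'wrist_force': [-1.3417, 0.9957, 16.7492], 'ft_torque': [0.3084, 0.4997, -0.5332], 'gripper_width': 0.4725}
[[0.006, -0.616, 0.787], [0.0, 0.787, 0.616], [-1.0, -0.004, 0.005]]
```

>>> servo_tool:
  moves:
    - {"fingers":30,"tx":0.2,"ty":0.15,"tz":0,"rx":-2,"ry":0,"rz":0}
    - {"fingers":30,"tx":0.2,"ty":0.15,"tz":0,"rx":-2,"ry":0,"rz":0}
    - {"fingers":30,"tx":0.1,"ty":0.15,"tz":0,"rx":-2,"ry":0,"rz":0}
    - {"fingers":30,"tx":0,"ty":0.15,"tz":0,"rx":-2,"ry":0,"rz":0}
    - {"fingers":30,"tx":0,"ty":0.15,"tz":0,"rx":-2,"ry":0,"rz":0}
    - {"fingers":30,"tx":0.1,"ty":0.15,"tz":0,"rx":-2,"ry":0,"rz":0}
    - {"fingers":30,"tx":0,"ty":0.15,"tz":0,"rx":-2,"ry":0,"rz":0}
    - {"fingers":30,"tx":0,"ty":0.15,"tz":0,"rx":-2,"ry":0,"rz":0}

```text
t: 14.85
tcp_pos: [0.5695, 0.0501, 0.1578]
ee_rot: [-0.322, 0.628, 0.32, 0.632]
wrist_force: [-2.6, 0.5, 19.4]
gripper_width: 0.473
```

>>> servo_tool:
  moves:
    - {"fingers":30,"tx":0,"ty":0.15,"tz":0,"rx":-2,"ry":0,"rz":0}
    - {"fingers":30,"tx":0,"ty":0.15,"tz":0,"rx":-2,"ry":0,"rz":0}
    - {"fingers":30,"tx":0.1,"ty":0.15,"tz":0,"rx":-2,"ry":0,"rz":0}
    - {"fingers":30,"tx":0,"ty":0.15,"tz":0,"rx":-2,"ry":0,"rz":0}
    - {"fingers":30,"tx":0,"ty":0.15,"tz":0,"rx":-2,"ry":0,"rz":0}
    - {"fingers":30,"tx":0.1,"ty":0.15,"tz":0,"rx":-2,"ry":0,"rz":0}
    - {"fingers":30,"tx":0,"ty":0.15,"tz":0,"rx":-2,"ry":0,"rz":0}
    - {"fingers":30,"tx":0,"ty":0.15,"tz":0,"rx":-2,"ry":0,"rz":0}

```text
t: 15.65
tcp_pos: [0.5684, 0.0506, 0.1575]
ee_rot: [-0.407, 0.577, 0.405, 0.581]
wrist_force: [-1.9, 0.6, 18.7]
gripper_width: 0.475
```

>>> servo_tool:
  moves:
    - {"fingers":30,"tx":-3,"ty":0,"tz":0,"rx":0,"ry":0,"rz":0}
    - {"fingers":30,"tx":-2.5,"ty":0,"tz":0,"rx":0,"ry":0,"rz":0}
    - {"fingers":85,"tx":0,"ty":0,"tz":0,"rx":0,"ry":0,"rz":0}
    - {"fingers":85,"tx":0,"ty":0,"tz":0,"rx":0,"ry":0,"rz":0}
    - {"fingers":85,"tx":0,"ty":0,"tz":0,"rx":0,"ry":0,"rz":0}
    - {"fingers":85,"tx":0,"ty":0,"tz":0,"rx":0,"ry":0,"rz":0}
    - {"fingers":85,"tx":0,"ty":0,"tz":0,"rx":0,"ry":0,"rz":0}

```text
t: 16.35
tcp_pos: [0.5665, 0.0506, 0.1596]
ee_rot: [-0.406, 0.579, 0.406, 0.579]
wrist_force: [-0.8, 0.2, -0.3]
gripper_width: 0.998
```

>>> servo_tool:
  moves:
    - {"fingers":85,"tx":-20,"ty":0,"tz":0,"rx":0,"ry":0,"rz":0}
    - {"fingers":85,"tx":-40,"ty":0,"tz":0,"rx":0,"ry":0,"rz":0}
    - {"fingers":85,"tx":-40,"ty":0,"tz":0,"rx":0,"ry":0,"rz":0}

```text
t: 16.65
tcp_pos: [0.5659, 0.0506, 0.2602]
ee_rot: [-0.405, 0.58, 0.406, 0.579]
wrist_force: [0.5, -0.4, -0.2]
gripper_width: 0.997
```

```bash
python3 gap.py; cp pics/gap.png pics/gap2.png
```

```text
{'t': 16.65, 'joint_pos': [-0.1408, 0.0169, 0.0593, 1.6147, -0.0001, -1.3625], 'tcp_pos': [0.5659, 0.0506, 0.2602], 'wrist_force': [0.549, -0.442, -0.2117], 'ft_torque': [0.0631, -0.0187, -0.0118], 'gripper_width': 0.9972}
[[-0.001, -0.94, 0.342], [0.0, 0.342, 0.94], [-1.0, 0.001, -0.0]]
0.12 8 0.0302 | 0.124 7 0.0299 | 0.128 11 0.0311 | 0.132 5 0.0306 | 0.136 10 0.0302 | 0.14 4 0.0293 | 0.144 7 0.0285 | 0.148 9 0.0285 | 0.152 8 0.0271 | 0.156 7 0.0261 | 0.16 11 0.0259 | 0.164 8 0.0271 | 0.168 9 0.0263 | 0.172 8 0.0269 | 0.176 10 0.0264 | 0.18 10 0.0265 | 0.184 19 0.0284 | 0.188 11 0.0309 | 0.192 18 0.0326 | 0.196 15 0.0353 | 0.2 36 0.0419 | 0.204 11 0.0476 | 0.208 1 0.0393 | 0.212 0  | 0.216 0  | 0.22 0  | 0.224 0  |
```

View pics/g.png

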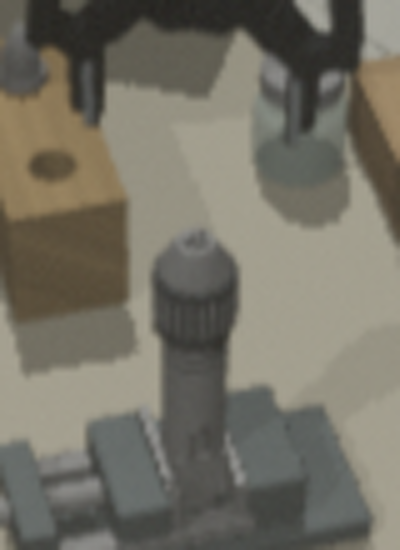

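```bash
cat > icp.py <<'E'
from h import *
from scipy.spatial import cKDTree
from scipy.optimize import least_squares
def pts(n,d,c,z0,z1,r=.024):
    Q=cloud(n,d).reshape(-1,3); return Q[(np.hypot(*(Q[:,:2]-c).T)<r)&(Q[:,2]>z0)&(Q[:,2]<z1)]
def z_of(n,d,zt):
    A=pts(n,np.load(n+'0.npy'),(.5295,.2515),.097,.15)       # in rack
    best=[]
    for z1 in(0,):
        t0=np.array([.0368,-.2055,zt-.012]); t=t0.copy()
        B=pts(n,d,(.5663,.046),.097+t0[2],.16+t0[2])
        Nn=[]; kd=cKDTree(A)
        nor=[]
        for p in A:
            k=A[kd.query(p,12)[1]]; nor.append(np.linalg.svd(k-k.mean(0))[2][2])
        nor=np.array(nor)
        for _ in range(30):
            C=B-t; dd,j=kd.query(C); m=dd<.004
            N=nor[j[m]]; e=((C[m]-A[j[m]])*N).sum(1); w=1/(1+(e/.0015)**2)
            t=t+np.linalg.lstsq(N*w[:,None],e*w,rcond=None)[0]
    return t.round(4),len(A),m.sum(),'tip z',round(.012+t[2],4),'above floor',round(.012+t[2]-.062,4)
E
python3 - <<'E'
from icp import *
for k in range(4):
    i,d=get_image('side'); print(z_of('side',d,.0745))
E
```

```text
(array([ 0.0368, -0.205 ,  0.0616]), 238, np.int64(287), 'tip z', np.float64(0.0736), 'above floor', np.float64(0.0116))
(array([ 0.0365, -0.2065,  0.0597]), 238, np.int64(294), 'tip z', np.float64(0.0717), 'above floor', np.float64(0.0097))
(array([ 0.0364, -0.2064,  0.0594]), 238, np.int64(290), 'tip z', np.float64(0.0714), 'above floor', np.float64(0.0094))
(array([ 0.0364, -0.2061,  0.0609]), 238, np.int64(294), 'tip z', np.float64(0.0729), 'above floor', np.float64(0.0109))
```

>>> servo_tool:
  moves:
    - {"fingers":60,"tx":0,"ty":-14.7,"tz":-46.4,"rx":0,"ry":0,"rz":0}
    - {"fingers":60,"tx":0,"ty":-14.7,"tz":-46.4,"rx":0,"ry":0,"rz":0}
    - {"fingers":60,"tx":0,"ty":-14.7,"tz":-46.4,"rx":0,"ry":0,"rz":0}
    - {"fingers":60,"tx":0,"ty":-14.7,"tz":-46.4,"rx":0,"ry":0,"rz":0}
    - {"fingers":60,"tx":0,"ty":-14.7,"tz":-46.4,"rx":0,"ry":0,"rz":0}
    - {"fingers":60,"tx":0,"ty":-14.7,"tz":-46.4,"rx":0,"ry":0,"rz":0}
    - {"fingers":60,"tx":0,"ty":-14.7,"tz":-46.4,"rx":0,"ry":0,"rz":0}
    - {"fingers":60,"tx":0,"ty":-14.7,"tz":-46.4,"rx":0,"ry":0,"rz":0}

```text
t: 17.7
tcp_pos: [0.5491, -0.34, 0.2577]
ee_rot: [-0.405, 0.579, 0.406, 0.579]
wrist_force: [0.5, -0.1, 0.9]
gripper_width: 0.705
```

>>> servo_tool:
  moves:
    - {"fingers":60,"tx":0,"ty":0,"tz":0,"rx":-7,"ry":0,"rz":0}
    - {"fingers":60,"tx":45,"ty":0,"tz":0,"rx":0,"ry":0,"rz":0}
    - {"fingers":60,"tx":45,"ty":0,"tz":0,"rx":0,"ry":0,"rz":0}
    - {"fingers":60,"tx":45,"ty":0,"tz":0,"rx":0,"ry":0,"rz":0}
    - {"fingers":60,"tx":45,"ty":0,"tz":0,"rx":0,"ry":0,"rz":0}
    - {"fingers":60,"tx":0,"ty":0,"tz":0,"rx":0,"ry":0,"rz":0}

```text
t: 18.3
tcp_pos: [0.5456, -0.3344, 0.0706]
ee_rot: [-0.435, 0.554, 0.445, 0.553]
wrist_force: [-0.4, -0.4, -0.4]
gripper_width: 0.703
```

Run:
```python
from h import *
st()
i,d=get_image('side'); cv2.imwrite('pics/k.png',cv2.resize(i[250:390,310:430],None,fx=4,fy=4,interpolation=2))
P=cloud('side',d);
```

```text
{'t': 18.3, 'joint_pos': [-0.7538, 0.2738, -0.006, 1.3047, -0.0001, -2.0976], 'tcp_pos': [0.5456, -0.3344, 0.0706], 'wrist_force': [-0.3508, -0.3591, -0.4057], 'ft_torque': [0.054, 0.0207, 0.0403], 'gripper_width': 0.7031}
[[-0.01, -0.974, 0.225], [0.009, 0.225, 0.974], [-1.0, 0.012, 0.007]]
```

View pics/k.png

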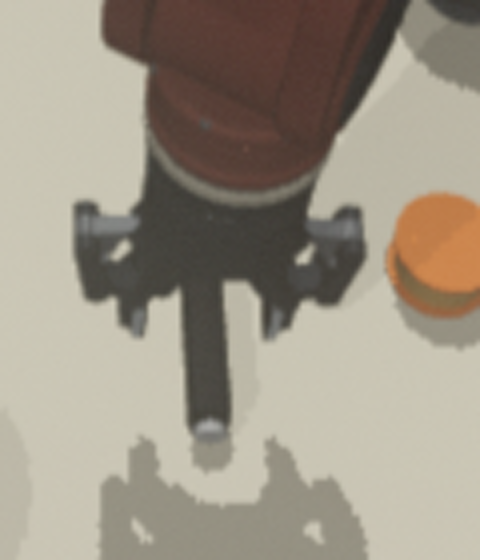

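>>> servo_tool:
  moves:
    - {"fingers":46,"tx":0,"ty":0,"tz":0,"rx":0,"ry":0,"rz":0}
    - {"fingers":46,"tx":0,"ty":0,"tz":0,"rx":0,"ry":0,"rz":0}

```text
t: 18.55
tcp_pos: [0.5514, -0.3397, 0.0828]
ee_rot: [-0.442, 0.553, 0.439, 0.554]
wrist_force: [0.4, 0.5, 0.6]
gripper_width: 0.538
```

>>> servo_tool:
  moves:
    - {"fingers":46,"tx":20,"ty":0,"tz":0,"rx":0,"ry":0,"rz":0}
    - {"fingers":46,"tx":18,"ty":0,"tz":0,"rx":0,"ry":0,"rz":0}
    - {"fingers":46,"tx":12,"ty":0,"tz":0,"rx":0,"ry":0,"rz":0}
    - {"fingers":46,"tx":8,"ty":0,"tz":0,"rx":0,"ry":0,"rz":0}
    - {"fingers":46,"tx":6,"ty":0,"tz":0,"rx":0,"ry":0,"rz":0}
    - {"fingers":46,"tx":4,"ty":0,"tz":0,"rx":0,"ry":0,"rz":0}
    - {"fingers":46,"tx":2,"ty":0,"tz":0,"rx":0,"ry":0,"rz":0}
    - {"fingers":46,"tx":0,"ty":0,"tz":0,"rx":0,"ry":0,"rz":0}

```text
t: 19.35
tcp_pos: [0.5501, -0.3386, 0.0097]
ee_rot: [-0.44, 0.553, 0.44, 0.553]
wrist_force: [-0.2, -0.5, -1.7]
gripper_width: 0.535
```

>>> servo_tool:
  moves:
    - {"fingers":10,"tx":0,"ty":0,"tz":0,"rx":0,"ry":0,"rz":0}
    - {"fingers":10,"tx":0,"ty":0,"tz":0,"rx":0,"ry":0,"rz":0}
    - {"fingers":10,"tx":0,"ty":0,"tz":0,"rx":0,"ry":0,"rz":0}
    - {"fingers":10,"tx":0,"ty":0,"tz":0,"rx":0,"ry":0,"rz":0}
    - {"fingers":10,"tx":0,"ty":0,"tz":0,"rx":0,"ry":0,"rz":0}
    - {"fingers":10,"tx":0,"ty":0,"tz":0,"rx":0,"ry":0,"rz":0}

```text
t: 19.95
tcp_pos: [0.5504, -0.3389, 0.0102]
ee_rot: [-0.441, 0.553, 0.44, 0.553]
wrist_force: [-0.0, 0.4, 5.3]
gripper_width: 0.243
```

```bash
python3 -c "
from h import *
st()"
```

```text
{'t': 19.95, 'joint_pos': [-0.7537, 0.3179, -0.0665, 1.1851, -0.0, -2.0976], 'tcp_pos': [0.5504, -0.3389, 0.0102], 'wrist_force': [-0.0122, 0.3952, 5.3358], 'ft_torque': [0.0594, 0.0969, -0.0377], 'gripper_width': 0.2428}
[[0.001, -0.974, 0.225], [-0.001, 0.225, 0.974], [-1.0, -0.001, -0.001]]
```

>>> servo_tool:
  moves:
    - {"fingers":10,"tx":-20,"ty":0,"tz":0,"rx":0,"ry":0,"rz":0}
    - {"fingers":10,"tx":-30,"ty":0,"tz":0,"rx":0,"ry":0,"rz":0}
    - {"fingers":10,"tx":-30,"ty":0,"tz":0,"rx":-8,"ry":0,"rz":0}
    - {"fingers":10,"tx":0,"ty":0,"tz":0,"rx":-8,"ry":0,"rz":0}
    - {"fingers":10,"tx":0,"ty":-9,"tz":37,"rx":0,"ry":0,"rz":0}
    - {"fingers":10,"tx":0,"ty":-9,"tz":37,"rx":0,"ry":0,"rz":0}
    - {"fingers":10,"tx":0,"ty":-9,"tz":37,"rx":0,"ry":0,"rz":0}
    - {"fingers":10,"tx":0,"ty":-6,"tz":25,"rx":0,"ry":0,"rz":0}

```text
t: 20.75
tcp_pos: [0.5755, -0.1983, 0.0886]
ee_rot: [-0.513, 0.487, 0.514, 0.486]
wrist_force: [1.1, -0.3, -1.6]
gripper_width: 0.239
```

>>> servo_tool:
  moves:
    - {"fingers":10,"tx":0,"ty":-3,"tz":12,"rx":0,"ry":0,"rz":0}
    - {"fingers":10,"tx":0,"ty":0,"tz":0,"rx":0,"ry":0,"rz":0}
    - {"fingers":10,"tx":0,"ty":0,"tz":0,"rx":0,"ry":0,"rz":0}

```text
t: 21.05
tcp_pos: [0.5781, -0.1895, 0.0892]
ee_rot: [-0.513, 0.487, 0.513, 0.487]
wrist_force: [-0.1, -0.1, -2.9]
gripper_width: 0.243
```

Run:
```python
from h import *
st()
i,d=get_image('side'); np.save('side2.npy',d); cv2.imwrite('pics/side2.png',i); cv2.imwrite('pics/m.png',cv2.resize(i[150:300,280:400],None,fx=4,fy=4,interpolation=2))
j,e=get_image('top'); np.save('top2.npy',e); cv2.imwrite('pics/top2.png',j)
n=cv2.resize(j[140:270,270:390],None,fx=4,fy=4,interpolation=2)
m=cv2.imread('pics/m.png'); o=np.zeros((600,960,3),np.uint8); o[:,:480]=m; o[:520,480:]=n; cv2.imwrite('pics/m.png',o[:,:][:, 0:960]) ; cv2.imwrite('pics/m.png',cv2.resize(o,(800,500)))
```

```text
{'t': 21.05, 'joint_pos': [-0.5311, 0.1517, -0.1098, 1.3095, -0.0005, -2.1542], 'tcp_pos': [0.5781, -0.1895, 0.0892], 'wrist_force': [-0.0945, -0.0538, -2.898], 'ft_torque': [-0.2479, -0.0499, -0.027], 'gripper_width': 0.2427}
[[-0.0, -0.999, -0.052], [-0.0, -0.052, 0.999], [-1.0, 0.0, -0.0]]
```

View pics/m.png

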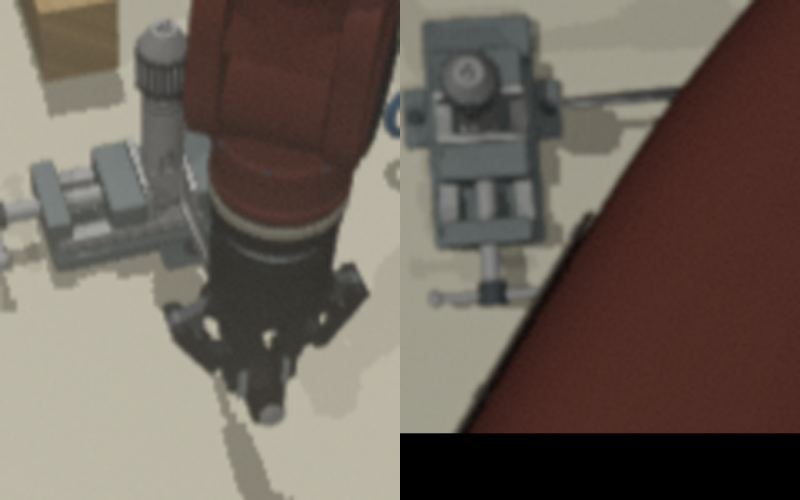

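Run:
```python
from h import *
d=np.load('top2.npy'); P=cloud('top',d)
X=[]
for u in range(312,352):
    c=P[155:185,u]; m=(c[:,2]>.06)&(c[:,2]<.125)
    if m.sum() and m.sum()<7: X.append((u,155+np.nonzero(m)[0].mean(),m.sum(),*c[m].mean(0)))
X=np.array(X); print(X[::2].round(4))
B=X[(X[:,0]>320)]; print(len(B))
k=np.polyfit(B[:,4],B[:,3],1); print('x=%.4f*y+%.4f'%tuple(k),'x at y .046',np.polyval(k,.046),'yaw',np.degrees(np.arctan(k[0])))
kz=np.polyfit(B[:,4],B[:,5],1); print('z slope',kz[0])
Q=P[150:185,275:310].reshape(-1,3); q=Q[(Q[:,2]>.15)&(Q[:,2]<.215)]; print('chuck circ',cv2.minEnclosingCircle(q[:,:2].astype(np.float32)))
```

```text
[[ 3.160e+02  1.710e+02  1.000e+00  5.673e-01 -1.210e-02  8.750e-02]
 [ 3.180e+02  1.710e+02  3.000e+00  5.677e-01 -1.720e-02  8.510e-02]
 [ 3.200e+02  1.705e+02  4.000e+00  5.688e-01 -2.230e-02  8.560e-02]
 [ 3.220e+02  1.705e+02  4.000e+00  5.686e-01 -2.740e-02  8.590e-02]
 [ 3.240e+02  1.705e+02  4.000e+00  5.690e-01 -3.250e-02  8.380e-02]
 [ 3.260e+02  1.700e+02  3.000e+00  5.691e-01 -3.750e-02  8.910e-02]
 [ 3.280e+02  1.700e+02  3.000e+00  5.694e-01 -4.270e-02  8.710e-02]
 [ 3.300e+02  1.695e+02  4.000e+00  5.698e-01 -4.760e-02  9.100e-02]
 [ 3.320e+02  1.695e+02  4.000e+00  5.698e-01 -5.270e-02  9.080e-02]
 [ 3.340e+02  1.695e+02  4.000e+00  5.697e-01 -5.780e-02  9.070e-02]
 [ 3.360e+02  1.695e+02  4.000e+00  5.698e-01 -6.290e-02  9.000e-02]
 [ 3.380e+02  1.695e+02  4.000e+00  5.697e-01 -6.800e-02  8.960e-02]
 [ 3.400e+02  1.685e+02  4.000e+00  5.711e-01 -7.280e-02  9.520e-02]
 [ 3.420e+02  1.685e+02  4.000e+00  5.713e-01 -7.800e-02  9.360e-02]
 [ 3.440e+02  1.685e+02  4.000e+00  5.711e-01 -8.300e-02  9.430e-02]
 [ 3.460e+02  1.685e+02  4.000e+00  5.712e-01 -8.810e-02  9.320e-02]
 [ 3.480e+02  1.680e+02  5.000e+00  5.721e-01 -9.310e-02  9.460e-02]
 [ 3.500e+02  1.680e+02  5.000e+00  5.720e-01 -9.820e-02  9.460e-02]]
31
x=-0.0477*y+0.5673 x at y .046 0.5651098626869154 yaw -2.7312763431396556
z slope -0.12953288198064025
chuck circ ((0.5657762289047241, 0.04721110686659813), 0.021314358338713646)
```

>>> servo_tool:
  moves:
    - {"fingers":10,"tx":8,"ty":-0.5,"tz":5,"rx":0,"ry":0,"rz":0}
    - {"fingers":10,"tx":6,"ty":0,"tz":10,"rx":0,"ry":0,"rz":0}
    - {"fingers":10,"tx":2,"ty":0,"tz":10,"rx":0,"ry":0,"rz":0}
    - {"fingers":10,"tx":0,"ty":0,"tz":7,"rx":0,"ry":0,"rz":0}
    - {"fingers":10,"tx":0,"ty":0,"tz":0,"rx":0,"ry":0,"rz":0}
    - {"fingers":10,"tx":0,"ty":0,"tz":0,"rx":0,"ry":0,"rz":0}

```text
t: 21.75
tcp_pos: [0.5773, -0.1567, 0.0739]
ee_rot: [0.513, -0.487, -0.513, -0.487]
wrist_force: [0.6, -0.4, -2.1]
gripper_width: 0.246
```

>>> servo_tool:
  moves:
    - {"fingers":10,"tx":0,"ty":0,"tz":3,"rx":0,"ry":0,"rz":0}
    - {"fingers":10,"tx":0,"ty":0,"tz":3,"rx":0,"ry":0,"rz":0}
    - {"fingers":10,"tx":0,"ty":0,"tz":3,"rx":0,"ry":0,"rz":0}
    - {"fingers":10,"tx":0,"ty":0,"tz":3,"rx":0,"ry":0,"rz":0}
    - {"fingers":10,"tx":0,"ty":0,"tz":0,"rx":0,"ry":0,"rz":0}

```text
t: 22.25
tcp_pos: [0.5764, -0.1445, 0.0735]
ee_rot: [-0.513, 0.487, 0.513, 0.487]
wrist_force: [0.5, -0.1, -3.0]
gripper_width: 0.244
```

```bash
python3 -c "
from h import *
st()"
```

```text
{'t': 22.25, 'joint_pos': [-0.4654, 0.1184, -0.1748, 1.2776, -0.0, -2.0889], 'tcp_pos': [0.5764, -0.1445, 0.0735], 'wrist_force': [0.4729, -0.1166, -3.0206], 'ft_torque': [-0.1817, -0.0414, 0.0281], 'gripper_width': 0.2436}
[[-0.0, -0.999, -0.053], [0.0, -0.053, 0.999], [-1.0, 0.0, 0.0]]
```

>>> servo_tool:
  moves:
    - {"fingers":10,"tx":0,"ty":0,"tz":3,"rx":0,"ry":0,"rz":0}
    - {"fingers":10,"tx":0,"ty":0,"tz":3,"rx":0,"ry":0,"rz":0}
    - {"fingers":10,"tx":0,"ty":0,"tz":3,"rx":0,"ry":0,"rz":0}
    - {"fingers":10,"tx":0,"ty":0,"tz":0,"rx":0,"ry":0,"rz":0}

```text
t: 22.65
tcp_pos: [0.5759, -0.1354, 0.0735]
ee_rot: [-0.513, 0.487, 0.513, 0.487]
wrist_force: [-0.1, 0.1, -2.1]
gripper_width: 0.243
```

>>> servo_tool:
  moves:
    - {"fingers":10,"tx":0,"ty":0,"tz":3,"rx":0,"ry":0,"rz":0}
    - {"fingers":10,"tx":0,"ty":0,"tz":3,"rx":0,"ry":0,"rz":0}
    - {"fingers":10,"tx":0,"ty":0,"tz":3,"rx":0,"ry":0,"rz":0}
    - {"fingers":10,"tx":0,"ty":0,"tz":0,"rx":0,"ry":0,"rz":0}

```text
t: 23.05
tcp_pos: [0.5755, -0.1264, 0.0735]
ee_rot: [-0.513, 0.487, 0.513, 0.487]
wrist_force: [-0.0, 0.5, -2.9]
gripper_width: 0.24
```

>>> servo_tool:
  moves:
    - {"fingers":10,"tx":0,"ty":0,"tz":3,"rx":0,"ry":0,"rz":0}
    - {"fingers":10,"tx":0,"ty":0,"tz":3,"rx":0,"ry":0,"rz":0}
    - {"fingers":10,"tx":0,"ty":0,"tz":3,"rx":0,"ry":0,"rz":0}
    - {"fingers":10,"tx":0,"ty":0,"tz":0,"rx":0,"ry":0,"rz":0}

```text
t: 23.45
tcp_pos: [0.575, -0.1175, 0.0735]
ee_rot: [-0.513, 0.487, 0.513, 0.487]
wrist_force: [-0.4, 0.1, -1.8]
gripper_width: 0.243
```

>>> servo_tool:
  moves:
    - {"fingers":10,"tx":0,"ty":0,"tz":3,"rx":0,"ry":0,"rz":0}
    - {"fingers":10,"tx":0,"ty":0,"tz":3,"rx":0,"ry":0,"rz":0}
    - {"fingers":10,"tx":0,"ty":0,"tz":3,"rx":0,"ry":0,"rz":0}
    - {"fingers":10,"tx":0,"ty":0,"tz":3,"rx":0,"ry":0,"rz":0}

```text
t: 23.85
tcp_pos: [0.5745, -0.107, 0.0736]
ee_rot: [0.514, -0.488, -0.512, -0.486]
wrist_force: [0.2, -10.7, -3.9]
gripper_width: 0.243
```

>>> servo_tool:
  moves:
    - {"fingers":10,"tx":0,"ty":0,"tz":2,"rx":0,"ry":0,"rz":0}
    - {"fingers":10,"tx":0,"ty":0,"tz":2,"rx":0,"ry":0,"rz":0}
    - {"fingers":10,"tx":0,"ty":0,"tz":2,"rx":0,"ry":0,"rz":0}

```text
t: 24.15
tcp_pos: [0.5748, -0.1037, 0.0744]
ee_rot: [0.515, -0.489, -0.51, -0.486]
wrist_force: [-0.0, -21.9, -3.7]
gripper_width: 0.247
```

>>> servo_tool:
  moves:
    - {"fingers":10,"tx":0,"ty":0,"tz":2,"rx":0,"ry":0,"rz":0}
    - {"fingers":10,"tx":0,"ty":0,"tz":2,"rx":0,"ry":0,"rz":0}
    - {"fingers":10,"tx":0,"ty":0,"tz":2,"rx":0,"ry":0,"rz":0}

```text
t: 24.45
tcp_pos: [0.5751, -0.1008, 0.0753]
ee_rot: [0.516, -0.491, -0.508, -0.485]
wrist_force: [-0.7, -36.5, -2.7]
gripper_width: 0.242
```

Run:
```python
from h import *
st()
from icp import *
for k in range(2):
    i,d=get_image('side'); print(z_of('side',d,.0745))
j,e=get_image('top'); cv2.imwrite('pics/top3.png',j)
i=cv2.resize(i[140:260,300:400],None,fx=5,fy=5,interpolation=2); j=cv2.resize(j[130:200,250:350],None,fx=5,fy=5,interpolation=2)
o=np.zeros((600,1000,3),np.uint8); o[:,:500]=i; o[:350,500:]=j; cv2.imwrite('pics/n.png',cv2.resize(o,(800,480)))
```

```text
{'t': 24.45, 'joint_pos': [-0.391, 0.0791, -0.2133, 1.2711, -0.0118, -2.0102], 'tcp_pos': [0.5751, -0.1008, 0.0753], 'wrist_force': [-0.6838, -36.4839, -2.704], 'ft_torque': [-7.752, 0.2139, 0.3821], 'gripper_width': 0.2422}
[[0.002, -0.999, -0.048], [-0.014, -0.048, 0.999], [-1.0, -0.002, -0.014]]
(array([ 0.0362, -0.2058,  0.0582]), 238, np.int64(120), 'tip z', np.float64(0.0702), 'above floor', np.float64(0.0082))
(array([ 0.0356, -0.2054,  0.0582]), 238, np.int64(123), 'tip z', np.float64(0.0702), 'above floor', np.float64(0.0082))
```

View pics/n.png

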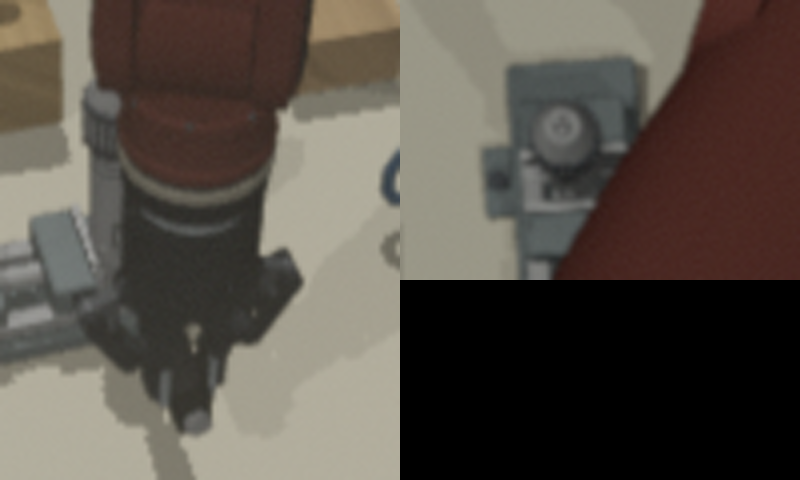

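>>> servo_tool:
  moves:
    - {"fingers":10,"tx":0.5,"ty":0,"tz":1,"rx":0,"ry":-0.4,"rz":0}
    - {"fingers":10,"tx":0.5,"ty":0,"tz":1,"rx":0,"ry":-0.4,"rz":0}
    - {"fingers":10,"tx":0,"ty":0,"tz":0,"rx":0,"ry":0,"rz":0}

```text
t: 24.9
tcp_pos: [0.575, -0.0987, 0.0742]
ee_rot: [0.512, -0.487, -0.512, -0.489]
wrist_force: [-0.9, -30.1, -2.9]
gripper_width: 0.247
```

```bash
python3 -c "
from h import *
st()"
```

```text
{'t': 24.9, 'joint_pos': [-0.395, 0.0838, -0.2103, 1.2757, 0.0018, -2.0141], 'tcp_pos': [0.575, -0.0987, 0.0742], 'wrist_force': [-0.8972, -30.0696, -2.8588], 'ft_torque': [-6.6002, 0.1457, 0.3116], 'gripper_width': 0.2468}
[[0.002, -0.999, -0.048], [0.001, -0.048, 0.999], [-1.0, -0.002, 0.001]]
```

>>> servo_tool:
  moves:
    - {"fingers":10,"tx":0.5,"ty":0,"tz":1.5,"rx":0,"ry":0,"rz":0}
    - {"fingers":10,"tx":0.5,"ty":0,"tz":1.5,"rx":0,"ry":0,"rz":0}
    - {"fingers":10,"tx":0,"ty":0,"tz":1.5,"rx":0,"ry":0,"rz":0}
    - {"fingers":10,"tx":0,"ty":0,"tz":0,"rx":0,"ry":0,"rz":0}

```text
t: 25.3
tcp_pos: [0.5755, -0.0965, 0.0744]
ee_rot: [0.513, -0.488, -0.51, -0.488]
wrist_force: [-1.7, -40.9, 0.1]
gripper_width: 0.245
```

>>> servo_tool:
  moves:
    - {"fingers":10,"tx":0,"ty":0,"tz":1.5,"rx":0,"ry":0,"rz":0}
    - {"fingers":10,"tx":0,"ty":0,"tz":1.5,"rx":0,"ry":0,"rz":0}
    - {"fingers":10,"tx":0,"ty":0,"tz":1.5,"rx":0,"ry":0,"rz":0}
    - {"fingers":10,"tx":0,"ty":0,"tz":1.5,"rx":0,"ry":0,"rz":0}

```text
t: 25.7
tcp_pos: [0.5756, -0.0912, 0.0746]
ee_rot: [0.514, -0.488, -0.509, -0.488]
wrist_force: [0.7, -44.5, -0.8]
gripper_width: 0.243
```

```bash
python3 -c "
from h import *
st()"
```

```text
{'t': 25.7, 'joint_pos': [-0.3799, 0.077, -0.2168, 1.2716, -0.0027, -1.997], 'tcp_pos': [0.5756, -0.0912, 0.0746], 'wrist_force': [0.7074, -44.4673, -0.76], 'ft_torque': [-9.4388, -0.1631, 0.2334], 'gripper_width': 0.2426}
[[0.004, -0.999, -0.046], [-0.004, -0.046, 0.999], [-1.0, -0.004, -0.005]]
```

Run:
```python
from h import *
j,e=get_image('top'); P=cloud('top',e)
Q=P[155:185,262:300].reshape(-1,3)
m=(abs(Q[:,0]-.564)<.005)&(Q[:,1]>.06)
for q in sorted(Q[m].round(4).tolist(),key=lambda q:q[1])[::2]: print(q)
cv2.imwrite('pics/p.png',cv2.resize(j[140:200,260:320],None,fx=9,fy=9,interpolation=2))
```

```text
[0.5669, 0.061, 0.1976]
[0.5628, 0.0612, 0.1955]
[0.5597, 0.0618, 0.1885]
[0.5633, 0.0637, 0.1932]
[0.5663, 0.0638, 0.1906]
[0.5604, 0.0643, 0.1852]
[0.5635, 0.0663, 0.018]
[0.5624, 0.0664, 0.1871]
[0.5653, 0.0666, 0.1845]
[0.5672, 0.0666, 0.0132]
[0.5672, 0.068, 0.0693]
[0.5607, 0.069, 0.0188]
[0.5669, 0.0704, 0.0711]
[0.5612, 0.0708, 0.0313]
[0.565, 0.0711, 0.0256]
[0.5649, 0.0732, 0.0681]
[0.5614, 0.0735, 0.0304]
[0.5592, 0.0737, 0.0277]
[0.567, 0.0756, 0.0709]
[0.5667, 0.0761, 0.0312]
[0.5591, 0.0763, 0.0284]
[0.5628, 0.0767, 0.0229]
[0.5651, 0.0785, 0.0673]
[0.5671, 0.0789, 0.0296]
[0.5622, 0.0791, 0.0266]
[0.5651, 0.0811, 0.0674]
[0.5646, 0.0816, 0.0285]
[0.559, 0.0816, 0.0291]
[0.5656, 0.0838, 0.0656]
[0.5678, 0.0845, 0.0262]
[0.5615, 0.0854, 0.0163]
[0.5666, 0.0878, 0.0188]
[0.5643, 0.0881, 0.0159]
[0.5614, 0.0907, 0.0172]
[0.5592, 0.091, 0.0141]
[0.5652, 0.0939, 0.0119]
[0.5633, 0.0943, 0.007]
[0.5654, 0.0967, 0.0109]
[0.5598, 0.0967, 0.0111]
[0.5684, 0.0995, 0.0102]
[0.563, 0.0996, 0.0092]
[0.5595, 0.1019, 0.0134]
[0.5663, 0.1025, 0.007]
[0.56, 0.1048, 0.0113]
[0.5658, 0.105, 0.0095]
[0.5606, 0.1079, 0.0083]
[0.5653, 0.1101, 0.013]
[0.5632, 0.1105, 0.0094]
[0.5676, 0.1141, 0.0009]
[0.5629, 0.1146, -0.0039]
[0.565, 0.117, -0.0001]
[0.5627, 0.1173, -0.0028]
[0.568, 0.1198, -0.0009]
[0.5601, 0.1201, -0.0036]
[0.5597, 0.1225, -0.0007]
[0.5627, 0.1227, -0.0019]
[0.5679, 0.1251, 0.0002]
[0.5598, 0.1253, -0.0014]
[0.5594, 0.1278, 0.001]
[0.5689, 0.1285, -0.0049]
[0.5598, 0.1308, -0.0007]
[0.5659, 0.1311, -0.0036]
[0.5633, 0.1339, -0.0042]
[0.5652, 0.136, 0.001]
[0.5596, 0.136, 0.0009]
```

View pics/p.png

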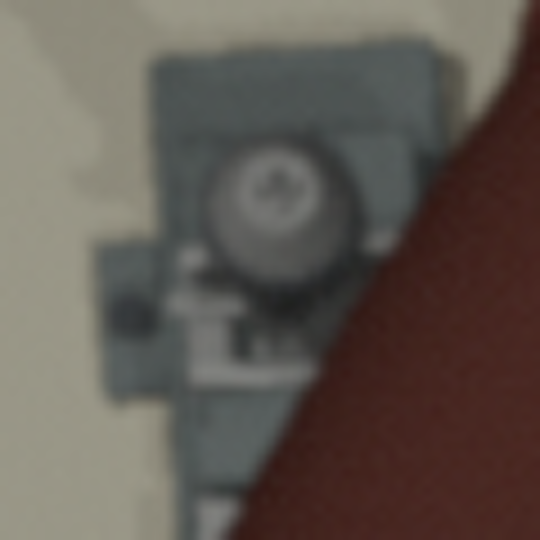

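>>> servo_tool:
  moves:
    - {"fingers":10,"tx":0,"ty":0,"tz":1.5,"rx":0,"ry":-0.1,"rz":0}
    - {"fingers":10,"tx":0,"ty":0,"tz":1.5,"rx":0,"ry":-0.1,"rz":0}
    - {"fingers":10,"tx":0,"ty":0,"tz":1.5,"rx":0,"ry":-0.1,"rz":0}
    - {"fingers":10,"tx":0,"ty":0,"tz":1.5,"rx":0,"ry":0,"rz":0}
    - {"fingers":10,"tx":0,"ty":0,"tz":1.5,"rx":0,"ry":0,"rz":0}
    - {"fingers":10,"tx":0,"ty":0,"tz":1.5,"rx":0,"ry":0,"rz":0}

```text
t: 26.35
tcp_pos: [0.5753, -0.0832, 0.075]
ee_rot: [0.513, -0.488, -0.51, -0.489]
wrist_force: [-0.5, -49.3, 0.4]
gripper_width: 0.243
```

>>> servo_tool:
  moves:
    - {"fingers":10,"tx":0,"ty":0,"tz":1.5,"rx":0,"ry":0,"rz":0}
    - {"fingers":10,"tx":0,"ty":0,"tz":1.5,"rx":0,"ry":0,"rz":0}
    - {"fingers":10,"tx":0,"ty":0,"tz":1.5,"rx":0,"ry":0,"rz":0}
    - {"fingers":10,"tx":0,"ty":0,"tz":1.5,"rx":0,"ry":0,"rz":0}
    - {"fingers":10,"tx":0,"ty":0,"tz":1.5,"rx":0,"ry":0,"rz":0}
    - {"fingers":10,"tx":0,"ty":0,"tz":1.5,"rx":0,"ry":0,"rz":0}

```text
t: 26.95
tcp_pos: [0.5746, -0.0732, 0.0747]
ee_rot: [0.512, -0.487, -0.511, -0.489]
wrist_force: [1.5, -44.1, -1.2]
gripper_width: 0.24
```

```bash
python3 -c "
from h import *
st()"
```

```text
{'t': 26.95, 'joint_pos': [-0.3533, 0.0684, -0.2255, 1.2738, 0.0019, -1.9704], 'tcp_pos': [0.5746, -0.0732, 0.0747], 'wrist_force': [1.4768, -44.0559, -1.2093], 'ft_torque': [-9.1549, -0.1663, 0.184], 'gripper_width': 0.2403}
[[0.004, -0.999, -0.046], [0.001, -0.046, 0.999], [-1.0, -0.004, 0.001]]
```

>>> servo_tool:
  moves:
    - {"fingers":10,"tx":0,"ty":0,"tz":1.5,"rx":0,"ry":0,"rz":0}
    - {"fingers":10,"tx":0,"ty":0,"tz":1.5,"rx":0,"ry":0,"rz":0}
    - {"fingers":10,"tx":0,"ty":0,"tz":1.5,"rx":0,"ry":0,"rz":0}
    - {"fingers":10,"tx":0,"ty":0,"tz":1.5,"rx":0,"ry":0,"rz":0}
    - {"fingers":10,"tx":0,"ty":0,"tz":1.5,"rx":0,"ry":0,"rz":0}
    - {"fingers":10,"tx":0,"ty":0,"tz":1.5,"rx":0,"ry":0,"rz":0}

```text
t: 27.55
tcp_pos: [0.5736, -0.0607, 0.0739]
ee_rot: [-0.511, 0.485, 0.513, 0.49]
wrist_force: [2.3, -26.5, -3.6]
gripper_width: 0.244
```

>>> servo_tool:
  moves:
    - {"fingers":10,"tx":0,"ty":0,"tz":1.5,"rx":0,"ry":0,"rz":0}
    - {"fingers":10,"tx":0,"ty":0,"tz":1.5,"rx":0,"ry":0,"rz":0}
    - {"fingers":10,"tx":0,"ty":0,"tz":1.5,"rx":0,"ry":0,"rz":0}
    - {"fingers":10,"tx":0,"ty":0,"tz":1.5,"rx":0,"ry":0,"rz":0}

```text
t: 27.95
tcp_pos: [0.5725, -0.0515, 0.0731]
ee_rot: [-0.509, 0.484, 0.515, 0.491]
wrist_force: [1.9, -12.6, -4.6]
gripper_width: 0.24
```

```bash
python3 -c "
from h import *
st()"
```

```text
{'t': 27.95, 'joint_pos': [-0.3243, 0.0617, -0.2354, 1.2768, 0.0131, -1.945], 'tcp_pos': [0.5725, -0.0515, 0.0731], 'wrist_force': [1.8667, -12.6175, -4.6077], 'ft_torque': [-2.8811, -0.4014, -0.1576], 'gripper_width': 0.2397}
[[0.001, -0.999, -0.05], [0.013, -0.05, 0.999], [-1.0, -0.002, 0.013]]
```

>>> servo_tool:
  moves:
    - {"fingers":10,"tx":0,"ty":0,"tz":1.5,"rx":0,"ry":0.2,"rz":0}
    - {"fingers":10,"tx":0,"ty":0,"tz":1.5,"rx":0,"ry":0.2,"rz":0}
    - {"fingers":10,"tx":0,"ty":0,"tz":1.5,"rx":0,"ry":0.2,"rz":0}
    - {"fingers":10,"tx":0,"ty":0,"tz":1,"rx":0,"ry":0.2,"rz":0}
    - {"fingers":10,"tx":0,"ty":0,"tz":0,"rx":0,"ry":0,"rz":0}

```text
t: 28.45
tcp_pos: [0.5718, -0.0436, 0.0732]
ee_rot: [-0.512, 0.486, 0.513, 0.488]
wrist_force: [0.2, -3.9, 0.1]
gripper_width: 0.243
```

Run:
```python
from icp import *
st()
for k in range(2):
    i,d=get_image('top'); print(z_of('top',d,.083))
i,d=get_image('side'); print(z_of('side',d,.083))
P=cloud('top',get_image('top')[1])
Q=P[155:185,240:300].reshape(-1,3)
m=(abs(Q[:,0]-.564)<.007)&(Q[:,1]>.07)&(Q[:,2]>.05)&(Q[:,2]<.11); q=Q[m]; print(len(q),q[:,1].max(),np.polyfit(q[:,1],q[:,2],1),np.polyfit(q[:,1],q[:,0],1))
```

```text
{'t': 28.45, 'joint_pos': [-0.3062, 0.0551, -0.242, 1.2734, 0.0039, -1.9288], 'tcp_pos': [0.5718, -0.0436, 0.0732], 'wrist_force': [0.2395, -3.9341, 0.0519], 'ft_torque': [-0.6518, -0.1268, -0.0679], 'gripper_width': 0.2426}
[[0.001, -0.999, -0.052], [0.004, -0.052, 0.999], [-1.0, -0.002, 0.004]]
(array([ 0.0373, -0.2072,  0.0704]), 283, np.int64(15), 'tip z', np.float64(0.0824), 'above floor', np.float64(0.0204))
(array([ 0.0384, -0.2073,  0.0697]), 283, np.int64(15), 'tip z', np.float64(0.0817), 'above floor', np.float64(0.0197))
(array([ 0.0368, -0.2076,  0.0708]), 238, np.int64(33), 'tip z', np.float64(0.0828), 'above floor', np.float64(0.0208))
51 0.1331436267844454 [-0.15585813  0.08810039] [-0.04508514  0.56795255]
```

>>> servo_tool:
  moves:
    - {"fingers":10,"tx":0,"ty":0,"tz":1.5,"rx":0,"ry":0.1,"rz":0}
    - {"fingers":10,"tx":0,"ty":0,"tz":1.5,"rx":0,"ry":0.1,"rz":0}
    - {"fingers":10,"tx":0,"ty":0,"tz":0,"rx":0,"ry":0,"rz":0}
    - {"fingers":45,"tx":0,"ty":0,"tz":0,"rx":0,"ry":0,"rz":0}
    - {"fingers":45,"tx":0,"ty":0,"tz":0,"rx":0,"ry":0,"rz":0}
    - {"fingers":45,"tx":0,"ty":0,"tz":0,"rx":0,"ry":0,"rz":0}
    - {"fingers":45,"tx":0,"ty":0,"tz":0,"rx":0,"ry":0,"rz":0}

```text
t: 29.35
tcp_pos: [0.5707, -0.0397, 0.0721]
ee_rot: [-0.512, 0.486, 0.514, 0.487]
wrist_force: [-0.0, -0.4, -0.4]
gripper_width: 0.527
```

>>> servo_tool:
  moves:
    - {"fingers":45,"tx":-10,"ty":0,"tz":0,"rx":0,"ry":0,"rz":0}
    - {"fingers":45,"tx":-30,"ty":0,"tz":0,"rx":0,"ry":0,"rz":0}
    - {"fingers":45,"tx":-30,"ty":0,"tz":-30,"rx":0,"ry":0,"rz":0}
    - {"fingers":45,"tx":0,"ty":0,"tz":-45,"rx":0,"ry":0,"rz":0}
    - {"fingers":45,"tx":0,"ty":0,"tz":-45,"rx":0,"ry":0,"rz":0}
    - {"fingers":45,"tx":0,"ty":0,"tz":-45,"rx":0,"ry":0,"rz":0}
    - {"fingers":45,"tx":0,"ty":0,"tz":-45,"rx":0,"ry":0,"rz":0}
    - {"fingers":45,"tx":0,"ty":0,"tz":0,"rx":0,"ry":0,"rz":0}

```text
t: 30.15
tcp_pos: [0.5816, -0.2551, 0.1423]
ee_rot: [0.512, -0.488, -0.512, -0.488]
wrist_force: [0.2, 0.9, 0.8]
gripper_width: 0.53
```

Run:
```python
from icp import *
st()
for k in range(3):
    i,d=get_image('side'); print(z_of('side',d,.083))
for k in range(2):
    j,e=get_image('top'); print(z_of('top',e,.083))
P=cloud('top',e)
Q=P[150:190,235:300].reshape(-1,3)
m=(abs(Q[:,0]-.564)<.007)&(Q[:,1]>.07)&(Q[:,2]>.05)&(Q[:,2]<.11); q=Q[m]; print(len(q),q[:,1].max(),np.polyfit(q[:,1],q[:,0],1))
a=cv2.resize(i[130:260,280:380],None,fx=4.6,fy=4.6,interpolation=2); b=cv2.resize(j[130:210,230:330],None,fx=3.4,fy=3.4,interpolation=2)
o=np.zeros((598,800,3),np.uint8); o[:a.shape[0],:a.shape[1]]=a; o[:b.shape[0],460:460+b.shape[1]]=b; cv2.imwrite('pics/q.png',o)
```

```text
{'t': 30.15, 'joint_pos': [-0.6191, 0.2114, 0.0536, 1.4126, 0.0003, -2.2373], 'tcp_pos': [0.5816, -0.2551, 0.1423], 'wrist_force': [0.1987, 0.8884, 0.822], 'ft_torque': [0.0602, -0.0434, 0.0036], 'gripper_width': 0.5303}
[[0.0, -0.999, -0.047], [0.0, -0.047, 0.999], [-1.0, -0.0, 0.0]]
(array([ 0.0369, -0.2073,  0.0717]), 238, np.int64(310), 'tip z', np.float64(0.0837), 'above floor', np.float64(0.0217))
(array([ 0.037 , -0.2071,  0.0709]), 238, np.int64(309), 'tip z', np.float64(0.0829), 'above floor', np.float64(0.0209))
(array([ 0.0375, -0.2062,  0.0722]), 238, np.int64(297), 'tip z', np.float64(0.0842), 'above floor', np.float64(0.0222))
(array([ 0.0372, -0.2075,  0.0715]), 283, np.int64(290), 'tip z', np.float64(0.0835), 'above floor', np.float64(0.0215))
(array([ 0.0371, -0.2074,  0.0717]), 283, np.int64(287), 'tip z', np.float64(0.0837), 'above floor', np.float64(0.0217))
87 0.13530478908930907 [-0.03906174  0.56710786]
```

Run:
```python
from h import *
i,d=get_image('side'); Q=cloud('side',d).reshape(-1,3)
m=(abs(Q[:,0]-.572)<.009)&(Q[:,1]>-.105)&(Q[:,1]<.01)&(Q[:,2]>.075)&(Q[:,2]<.12); q=Q[m]
print(len(q),'handle top vs y',np.polyfit(q[:,1],q[:,2],1),np.median(q[:,2]),q[:,1].min(),q[:,1].max())
st(); close_job()
```

```text
205 handle top vs y [0.10398408 0.09421401] 0.09162394046972744 -0.0763028676305777 0.009666895518861573
{'t': 30.45, 'joint_pos': [-0.6105, 0.2065, 0.0482, 1.4134, 0.0015, -2.2351], 'tcp_pos': [0.5822, -0.2486, 0.1424], 'wrist_force': [-0.5758, 0.0988, 0.0423], 'ft_torque': [0.0175, 0.0047, 0.0125], 'gripper_width': 0.5266}
[[0.0, -0.999, -0.054], [0.002, -0.054, 0.999], [-1.0, -0.0, 0.002]]
the job is handed in; nothing more can be done
```

I handed the job in at about 30.5 s. The chuck is lifted off its taper and stands on the drift in the slot, with the gripper well clear. No verdict was reported.

**What I did:**
- **Wringing:** I took the chuck from the rack, set it in the socket and turned it about 2.8 rad with a 15–19 N push, then let go.
- **Driving:** I put the drift's nose in the slot, drove it under the shank until the push fell to about 4 N, then let go and backed off.

**Last checks:**
- **Seated:** The shank tip measured about 10.4 mm above the slot's floor, spread over 9.4 to 11.6 mm. That meets the 13.2 mm limit.
- **At the end:** The tip measured 20.9 to 22.2 mm above the floor, against 20.2 mm needed. The nose is about 90 mm beyond the axis and the drift lies within about 1° of the slot. The force sensor read about zero with the gripper clear.

**What disagreed or stayed uncertain:**
- **Driving force:** It peaked at about 49 N, above the stated 10–25 N, probably from seating the chuck hard and from the drift tipping slightly.
- **Socket slide:** I could not measure this directly. Two height readings came out 1–2 mm lower than expected, so a small slide is possible. The push readings during wringing stayed at or below 19.4 N.
- **Drift tilt:** A rough slope reading on the handle suggested it may sag a few degrees. The points were noisy and I did not check it further.
- **Final look:** The last picture was refused by the viewer's limit of 12, so the final state was checked by depth measurements only.

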